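Click three bearing balls into the dish

TASK

Stand the empty ceramic dish on the tray, centred under the ball dispenser's spout, and let go of it. Then turn the dispenser's paddle knob clockwise by exactly three clicks, one at a time, waiting at each click until its ball has landed in the dish, so that three balls and no more lie in the dish. Spill none, do not tip the dish, leave the other things where they are, and leave the dish under the spout and the knob on its third click.

Things in the scene. Friction and masses are not known exactly. Their poses are not given: they have to be found in the camera images.
- dispenser: Gravity dispenser for steel balls, fixed; grey and bare metal, 190 mm long (x), 110 wide, 155 high. Origin on the tray below the paddle wheel's middle; z up, x to its high back end, within 0.3 rad of world x. A magazine feeds the wheel from above; balls leave by a chute on the wheel's right (-y) to a hooded spout at the low front. Foot begins at x = -22 mm; under the spout the tray is free.
- deck (a point): Middle of the paddle wheel on the sloping deck, 84 mm above the dispenser's origin. x points up the slope (24 degrees from level), z is the deck's normal, leaning to the front. Deck runs x -40 to 125, y -45 to 43 mm; walls on it stand 16 mm, the magazine's clear cover (x 50 to 125) 21 mm.
- spout (a point): Point on the tray straight below the middle of the spout's opening (23 by 24 mm), axes as the dispenser's; in its frame at (-69, -27, 0) mm. The dish's centre belongs here. The spout's hood is 48 to 72 mm above the tray and reaches 15 mm to the front (-x) of this point and 15 to each side; behind it the deck rises to +x at 24 degrees.
- knob_grip (a point): Middle of the paddle knob's black bar: 46 mm long (point's y), 12 mm wide across its grip faces (x), 26 mm tall (z), on an 11 mm round shaft. z is the knob's axis, out of the deck, 24 degrees from vertical, leaning to the dispenser's front; in its frame at (-22, 0, 132) mm. Bar's lower edge 40 mm above the deck, top 66. It turns with the knob; at joint 0 its x is 70 degrees clockwise of up-slope.
- knob (a joint): Knob angle in rad, 0 at the start, growing clockwise as seen looking down on the bar along its axis. Sprung detents every 1.047 rad (60 degrees, one click) draw it in from either side of half-way; holding torque about 0.1 N m. Stops at -0.15 and 6.4. Each click lets one ball go, about two thirds of the way through; it is in the dish within 1 s.
- dish: Empty white ceramic dish, round and straight-sided: 60 mm outside diameter, 34 mm high, wall 4 mm, floor 6 mm thick and crowned to 11 mm in the middle; about 120 g. Origin: centre of its underside, z up. Stands upright on the tray, left or right, its place interchangeable with the bolt dish.
- bolt_dish: A second dish of the same shape, filled with bolts (some stand a little above the rim). Leave alone. Origin: centre of its underside.
- lube: Lube applicator, closed: black upright bottle with a small press button, 38 mm diameter, 135 mm tall. Leave alone. Origin: centre of its underside.
- hex_set: Blue aluminium folding hex key set lying on the tray, 88 x 30 x 24 mm. Leave alone. Origin: centre of its underside.
- sprocket_brush: Black plastic sprocket brush lying down with white bristles, 235 x 26 mm, 31 mm high. Leave alone. Origin: under its middle, near the head (head to its +x).
- bb_tool: Steel bottom bracket tool, a splined cup 46 mm in diameter, 38 mm high. Leave alone. Origin: centre of its underside.
- ball0_center (a point): Centre of a 16 mm steel ball (17 g), in the wheel, first to drop.
- ball1_center (a point): Centre of a 16 mm steel ball (17 g), in the wheel, second to drop.
- ball2_center (a point): Centre of a 16 mm steel ball (17 g), third to drop.
- ball3_center (a point): Centre of a 16 mm steel ball (17 g), fourth in line: stays in the dispenser.
- ball4_center (a point): Centre of a 16 mm steel ball (17 g), farther back in the magazine: stays in the dispenser.
- ball5_center (a point): Centre of a 16 mm steel ball (17 g), farther back in the magazine: stays in the dispenser.
Mind the look-alikes: they are no part of the job. What is shaped like the dish but orange or red is not meant.

How it is judged:
On the way, in this order (a step that is already met when the one before it is completed fails the run):
1. the empty dish stands centred under the spout (within 20 mm), let go of, the knob not yet turned (horizontal distance between dish and spout below 0.02 m and angle between dish's own z axis and vertical below 0.15 rad and height (world z) of dish below 0.006 m and contact force between the fingers and dish below 0.3 N and value of joint knob below 0.3 rad), for 0.2 s.
2. the knob rests at click 1 (within 0.25 rad) with 1 ball in the dish (value of joint knob between 0.797 and 1.297 rad and horizontal distance between ball0_center and dish below 0.028 m and height (world z) of ball0_center below 0.04 m), for 0.1 s.
3. the knob rests at click 2 (within 0.25 rad) with 2 balls in the dish (value of joint knob between 1.844 and 2.344 rad and horizontal distance between each of ball0_center, ball1_center and dish below 0.028 m and height (world z) of each of ball0_center, ball1_center below 0.04 m), for 0.1 s.
4. the knob rests at click 3 (within 0.25 rad) with 3 balls in the dish (value of joint knob between 2.892 and 3.392 rad and horizontal distance between each of ball0_center, ball1_center, ball2_center and dish below 0.028 m and height (world z) of each of ball0_center, ball1_center, ball2_center below 0.04 m), for 0.1 s.
At the end, for the whole second after the job is handed in: The dish stands upright and still on the tray within 20 mm of the point under the spout with the first three balls inside it, the other three are still in the dispenser, and the knob rests at its third click (3.14 rad within 0.25), all other things within 30 mm of where they were (all of step 4 and horizontal distance between dish and spout below 0.02 m and angle between dish's own z axis and vertical below 0.15 rad and height (world z) of dish below 0.006 m and linear speed of dish below 0.02 m/s and velocity of joint knob between -0.1 and 0.1 rad/s and height (world z) of each of ball3_center, ball4_center, ball5_center above 0.06 m); the robot touches nothing.
It fails at once if a bystander (bolt dish, lube applicator, hex key set, brush or bottom bracket tool) is moved more than 30 mm (distance of any of bolt_dish, lube, hex_set, sprocket_brush, bb_tool from where it was at the start of the episode above 0.03 m).
It fails at once if a ball ends up on the tray instead of in the dish (height (world z) of any of ball0_center, ball1_center, ball2_center, ball3_center, ball4_center, ball5_center below 0.0105 m).
It fails at once if a fourth ball is let out (height (world z) of any of ball3_center, ball4_center, ball5_center below 0.06 m).
It fails at once if the dish is tipped over 35 degrees (angle between dish's own z axis and vertical above 0.61 rad).
It also fails if it takes over 64 s, if anything falls off the work surface, if the arm or the gripper's body presses on something with over 40 N, if the wrist force passes 120 N, or if a joint passes its speed limit or range.

ROBOT

A 6-joint arm with a two-finger parallel gripper is mounted at the origin on the work surface. World frame = base frame: x ahead of the robot, y to its left, z up, the work surface at z = 0. Lengths are in m, angles in rad, forces in N, time in s.
With the tool pointing down it reaches from about 0.35 to 0.85 m from the base axis. Payload 8.1 kg.
Tool frame: the origin (TCP) lies between the finger pads; the fingertips stand 25 mm ahead of it and the grasp point (between the pads) lies 6 mm ahead of it (robot.tip_extent is the distance from the TCP to the fingertips, in m); z points along the fingers, y is the direction in which the jaws open and shut (so a half turn about z gives the same grasp; the last joint's range is limited). The gripper opens to 93 mm and grips with 3 to 60 N. Pads are 15 mm wide; open, the fingers measure 128 mm over their backs; the gripper's body (75 mm by 188 mm) begins 65 mm behind the grasp point.
Start: joints at [-1.399, 0.13, 1.488, -0, 1.523, -0.085], TCP at [0.152, -0.58, 0.244] pointing down, gripper open.
Joint ranges: [-2.96, 2.96], [-0.89, 2.26], [0.02, 2.5], [-1.34, 4.48], [0, 2.73], [-2.66, 2.66]. Speed limits (rad/s): [2.39, 2.39, 2.79, 3.14, 3.14, 3.14].

INTERFACE

Orientations are given as a rotation vector (axis times angle).
In Python, from plant import robot gives the robot as it stands.
- The arm moves only by the tool drive_tool, never from a script. Its argument "increments" is a list of rows, each a list of 7 numbers: the closure, from 0 (fully open) to 1 (shut), then the shift along the world's x, y, z in units of 25 mm (1.0 is 25 mm), then the turn, a rotation vector about the world's x, y, z in rad. In form: [[gripper, dx, dy, dz, rx, ry, rz], ...]. A call has 1 to 20 rows; each row is the pose to reach, as a shift and turn from the pose commanded when the call began; what a row does not reach only later rows make up. A row lasts 1/12 s, in which the tool goes at most 41.7 mm and 7.16 degrees, less where a joint would pass 70% of its speed; a pose out of reach is approached as far as the arm can. A call with a gripper value outside its range is refused whole. The fingers move at their own pace and stop on an object; "squeeze" is the grip in N (left out, the last holds). Time passes only in rows, so rows that repeat a pose let the fingers close. It gives the time, the measured TCP pose, the force and the opening at its end, in the units of the state.
- robot.read_state(): the state, without advancing time (a new reading comes with each control period).
- robot.read_camera(name): name is "scene" or "top" or "wrist"; returns a dict with "image" (420x560x3 uint8, red, green, blue), "fx", "fy", "cx", "cy" (pixels), "T" (4x4, takes a point from camera to world coordinates); the wrist camera has in their place "mount" (4x4, takes a point from camera to tool coordinates, whose origin is the TCP and whose axes are the flange's). Camera axes: x right, y down, z forward; pixel columns grow to the right and rows downward; lengths in m; the calibration is good to about 2 mm. A picture is of the moment at which its call begins: read the wrist's pose just before it. There is no depth.
- robot.close_job(): hands the job in, once; it reports no verdict.
The state is a dict: "t": time; "q": joint angles; "dq": joint speeds; "joint_torque": joint torques, N m; "tool_pos": TCP position; "orientation": TCP orientation; "force": force on the tool from outside, world axes, zero at the start; "wrist_torque": the same for the moment, N m; "opening": finger opening in m.
Only numpy, scipy, OpenCV 4.12 (cv2) and the standard library are available. Lean on these libraries where they do the work, as an engineer would, in place of code of your own. Each camera call takes 0.05 s, during which the arm holds its last target.

## Working session

There is one attempt and no reset: what is moved stays moved. The work goes in short steps, Python scripts to look and compute and a tool call to move; the robot and the scene stay as the last step left them, time stands still between calls to the robot, and variables do not carry over. Pictures are saved under pics/ and viewed, and the job is handed in when it is done.

Besides the shell and the picture viewer there is one more tool, called as a command line: name --pt "numbers of a row" for each row, then --argument value for the rest. drive_tool: Moves the arm, as the interface text tells. Its arguments: {"type":"object","properties":{"increments":{"type":"array"},"squeeze":{"type":"number"}},"required":["increments"]}

```bash
ls; mkdir -p pics
cat > h.py <<'E'
import numpy as np, cv2
from plant import robot
from scipy.spatial.transform import Rotation as R
def snap(n,f):
    c=robot.read_camera(n); cv2.imwrite('pics/'+f,c['image'][:,:,::-1]); return c
def ray(c,u,v):
    d=np.array([(u-c['cx'])/c['fx'],(v-c['cy'])/c['fy'],1]); return c['T'][:3,3],c['T'][:3,:3]@d
def onz(c,u,v,z):
    o,d=ray(c,u,v); return o+d*(z-o[2])/d[2]
def proj(c,p):
    q=np.linalg.inv(c['T'])@np.append(p,1); return np.array([c['fx']*q[0]/q[2]+c['cx'],c['fy']*q[1]/q[2]+c['cy']])
E
python3 - <<'E'
from h import *
import pickle
for n in ['scene','top']:
    c=snap(n,n+'0.png'); pickle.dump(c,open(n+'.pkl','wb')); print(n,c['T'].round(3).tolist(),c['fx'],c['cx'],c['cy'])
s=robot.read_state(); print(s)
E
```

```text
pics
scene [[0.189, 0.584, -0.789, 1.595], [0.982, -0.097, 0.163, -0.233], [0.018, -0.806, -0.592, 0.86], [0.0, 0.0, 0.0, 1.0]] 506.8211107530051 285.8769085319752 215.4529586955844
top [[-0.04, -0.973, 0.226, 0.35], [-0.999, 0.039, -0.007, -0.027], [-0.003, -0.226, -0.974, 1.183], [0.0, 0.0, 0.0, 1.0]] 527.7745331757355 281.7124388333554 208.2218012724549
{'t': 0.1, 'q': array([-1.39941005e+00,  1.31083617e-01,  1.48919182e+00,  1.99952214e-05,
        1.52300759e+00, -8.53828541e-02]), 'dq': array([ 0.00031601, -0.00271709, -0.00197258, -0.00034891,  0.00025544,
       -0.00051834]), 'joint_torque': array([ 1.35026665e-03, -5.61337316e+01, -4.93098021e+01,  7.69412192e-02,
        2.90406105e-02, -4.97964106e-05]), 'tool_pos': array([ 0.15232965, -0.57984028,  0.24268175]), 'orientation': array([-3.11406182e+00, -4.02007079e-01,  8.27575943e-05]), 'force': array([-0.25475948, -0.27358961,  0.00477043]), 'wrist_torque': array([ 0.0038063 , -0.0571029 ,  0.01804371]), 'opening': 0.09272201868581914}
```

View pics/scene0.png

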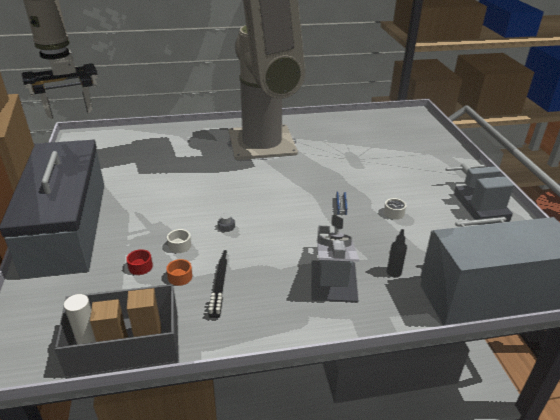

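View pics/top0.png

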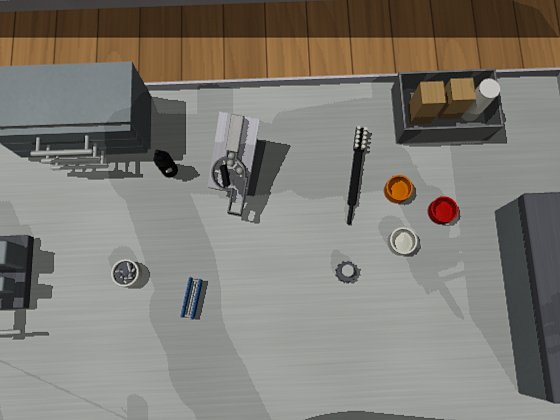

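Dish candidates in the top view are white and empty at (403,241), white with bolts at (126,273), orange at (399,188) and red at (443,210). The white empty one fits the description. I'll enlarge it and the dispenser to check.

Run:
```python
from h import *
import pickle
c=pickle.load(open('top.pkl','rb')); im=c['image'][:,:,::-1]
a=cv2.resize(im[205:275,365:440+10],None,fx=4.5,fy=4.5,interpolation=cv2.INTER_CUBIC)
b=cv2.resize(im[100:225,195:275],None,fx=4.5,fy=4.5,interpolation=cv2.INTER_CUBIC)
H=max(a.shape[0],b.shape[0]); a=cv2.copyMakeBorder(a,0,H-a.shape[0],0,10,0); b=cv2.copyMakeBorder(b,0,H-b.shape[0],0,0,0)
cv2.imwrite('pics/crop0.png',np.hstack([a,b]));print(np.hstack([a,b]).shape)
s=pickle.load(open('scene.pkl','rb')); 
cv2.imwrite('pics/crop1.png',cv2.resize(s['image'][185:305,300:420,::-1],None,fx=4.8,fy=4.8,interpolation=cv2.INTER_CUBIC))
```

```text
(562, 752, 3)
```

View pics/crop0.png

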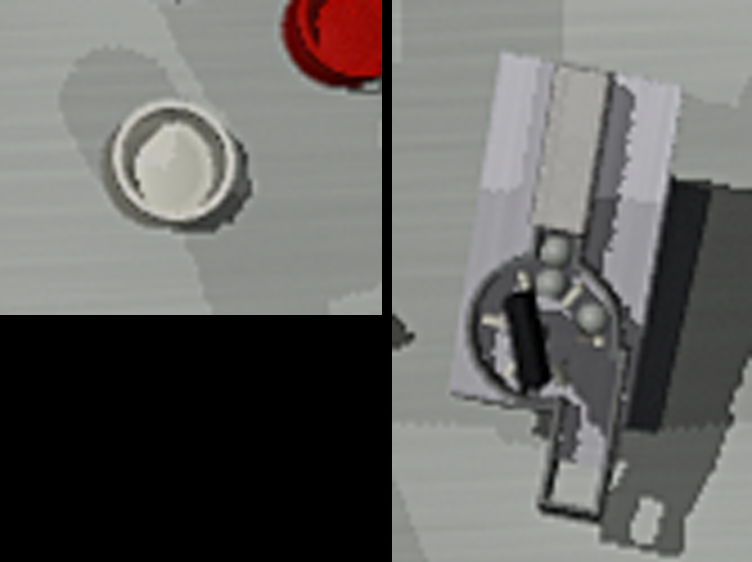

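View pics/crop1.png

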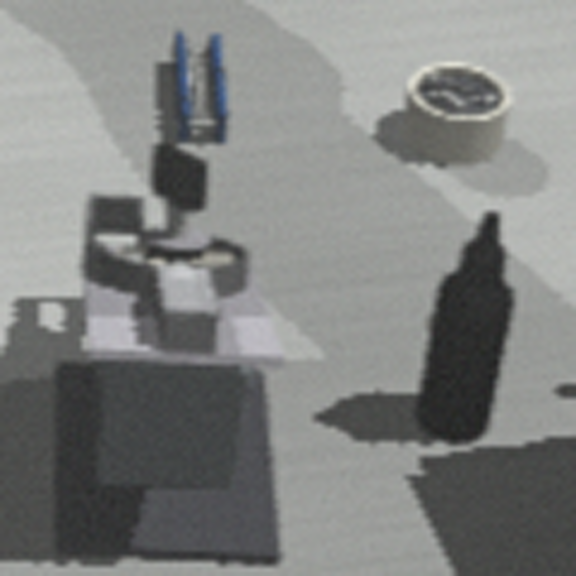

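The crop confirms the dish at (403,241): white and empty, with a crowned floor. It also shows the dispenser's deck corners, the spout frame at its lower right and the black knob bar. Next I'll measure their poses.

```bash
cat > meas.py <<'E'
from h import *
import pickle
from scipy.optimize import least_squares
c=pickle.load(open('top.pkl','rb')); s=pickle.load(open('scene.pkl','rb'))
C,S=np.cos(np.radians(24)),np.sin(np.radians(24))
dk=lambda x,y,z=0: np.array([x*C-z*S,y,84+x*S+z*C])/1e3
pts=[(c,dk(125,43),(219,111.6)),(c,dk(125,-45),(259.2,118.9)),(c,dk(-40,43),(207.9,187.3)),
 (c,np.array([-84,-12,72])/1e3,(228.1,213.3)),(c,np.array([-84,-42,72])/1e3,(241.4,216))]
# scene: crop offset 300,185 scale 4.8: deck back edge corners
pts+=[(s,dk(125,43),(300+278/4.8,185+368/4.8)),(s,dk(125,-45),(300+58/4.8,185+366/4.8))]
def w(p,m): 
    return np.append(R.from_euler('z',p[2]).as_matrix()[:2,:2]@m[:2]+p[:2],m[2])
f=lambda p: np.concatenate([proj(k,w(p,m))-np.array(u) for k,m,u in pts])
r=least_squares(f,[0.5,0.07,0],x_scale=[.1,.1,.1],loss='soft_l1'); p=r.x
if __name__=='__main__':
    print(p,f(p).round(1).reshape(-1,2).tolist())
    print('spout',w(p,np.array([-.069,-.027,0])),'knob',w(p,np.array([-.022,0,.132])))
    print('axis knob pix',proj(c,w(p,np.array([-.022,0,.132]))),proj(s,w(p,np.array([-.022,0,.132]))))
    for k,n,roi in [(c,'top',(215,265,380,430)),(s,'scene',(225,258,160,198))]:
        im=k['image']; v0,v1,u0,u1=roi
        hsv=cv2.cvtColor(im,cv2.COLOR_RGB2HSV)
        m=((hsv[...,2]>np.percentile(hsv[v0:v1,u0:u1,2],70))).astype(np.uint8)
        m2=np.zeros_like(m); m2[v0:v1,u0:u1]=m[v0:v1,u0:u1]
        cs,_=cv2.findContours(m2,cv2.RETR_EXTERNAL,cv2.CHAIN_APPROX_NONE)
        b=max(cs,key=cv2.contourArea); h=cv2.convexHull(b); e=cv2.fitEllipse(h); print(n,e,onz(k,*e[0],.034),cv2.boundingRect(b))
E
python3 meas.py
```

```text
[ 0.68764885  0.07431665 -0.22876705] [[0.2, 0.2], [0.5, 0.2], [0.2, -0.0], [-0.2, -1.1], [0.1, -1.2], [-0.3, -3.3], [5.0, -4.5]]
spout [0.61432355 0.06366769 0.        ] knob [0.66622202 0.07930574 0.132     ]
axis knob pix [225.58456633 176.18740411] [335.22217249 221.1129319 ]
top ((401.68084716796875, 233.8812255859375), (27.061567306518555, 40.8300666809082), 164.09625244140625) [ 0.54719072 -0.29739968  0.034     ] (390, 215, 27, 39)
scene ((185.36087036132812, 234.90550231933594), (29.043251037597656, 40.03227615356445), 112.35871887207031) [ 0.53466034 -0.28039997  0.034     ] (167, 225, 31, 25)
```

```bash
sed -i '/^pts+=/c pts+=[(s,dk(125,-45),(317.7,258.5)),(s,dk(125,43),(357.9,259.2))]' meas.py; python3 meas.py | head -4
python3 - <<'E'
from h import *
from meas import *
print('dish',onz(c,403.6,240.5,.034))
# scene rim
cv2.imwrite('pics/d1.png',cv2.resize(s['image'][220:262,155:203,::-1],None,fx=12,fy=12,interpolation=cv2.INTER_CUBIC))
print(proj(s,onz(c,403.6,240.5,.034)))
st=robot.read_state();print(R.from_rotvec(st['orientation']).as_matrix().round(3).tolist())
w_=robot.read_camera('wrist'); print(w_['mount'].round(4).tolist(),w_['fx'])
for n,u,z in [('bolt',(126,270),.034),('brush',(350,222),.01),('lube',(168,163),.13),('hex',(193,298),.024),('bb',(347,271),.038)]: print(n,onz(c,*u,z).round(3))
E
```

```text
[ 0.687588    0.07467476 -0.22445845] [[-0.2, 0.3], [0.1, 0.1], [0.1, 0.1], [-0.2, -1.0], [0.1, -1.3], [-0.2, -1.7], [0.0, -0.9]]
spout [0.61430927 0.06370997 0.        ] knob [0.66613988 0.07957148 0.132     ]
axis knob pix [225.45708379 176.23041812] [335.3201338  221.08165627]
top ((401.68084716796875, 233.8812255859375), (27.061567306518555, 40.8300666809082), 164.09625244140625) [ 0.54719072 -0.29739968  0.034     ] (390, 215, 27, 39)
dish [ 0.5322657  -0.30027223  0.034     ]
[177.57659804 235.12948736]
[[0.967, 0.254, -0.0], [0.254, -0.967, 0.002], [0.0, -0.002, -1.0]]
[[0.001, -0.9549, -0.297, 0.084], [1.0, 0.0009, 0.0004, -0.0001], [-0.0001, -0.2971, 0.9549, -0.1397], [0.0, 0.0, 0.0, 1.0]] 351.85680551546835
bolt [0.492 0.309 0.034]
brush [ 0.583 -0.189  0.01 ]
lube [0.7   0.199 0.13 ]
hex [0.426 0.165 0.024]
bb [ 0.47  -0.171  0.038]
```

View pics/d1.png

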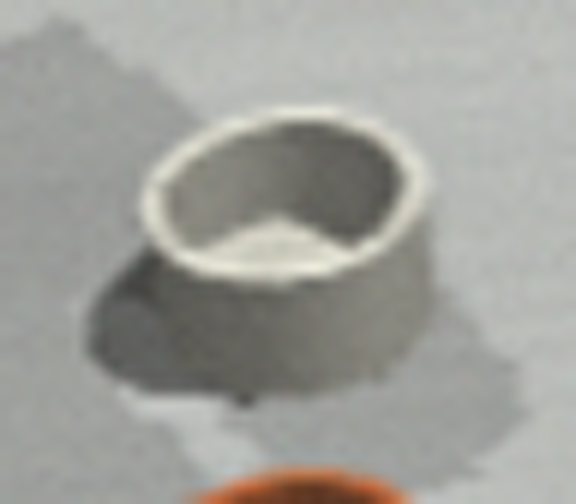

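Run:
```python
from h import *
from meas import *
print([a for a in dir(robot) if a[0]!='_'])
print('dish scene',onz(s,178.75,236.1,.034))
for n,k,u in [('orange',c,(399,188)),('red',c,(443,210))]: print(n,onz(k,*u,.034).round(3))
# toolbox corners: top (497,210),(520,390) ; scene front top edges
for z in (.1,.15,.2): print(z,onz(c,525,197,z).round(3),onz(c,545,395,z).round(3),'scene',onz(s,80,222,z).round(3),onz(s,97,143,z).round(3),onz(s,50,155,z+.05).round(3))
print('bottom',onz(c,497,212,0).round(3),onz(c,520,392,0).round(3))
```

```text
['IKError', 'close_job', 'read_camera', 'read_state', 'tip_extent']
dish scene [ 0.53684644 -0.29736978  0.034     ]
orange [ 0.652 -0.301  0.034]
red [ 0.597 -0.394  0.034]
0.1 [ 0.604 -0.549  0.1  ] [ 0.207 -0.531  0.1  ] scene [ 0.525 -0.529  0.1  ] [ 0.113 -0.531  0.1  ] [ 0.262 -0.631  0.15 ]
0.15 [ 0.593 -0.525  0.15 ] [ 0.214 -0.508  0.15 ] scene [ 0.596 -0.51   0.15 ] [ 0.21  -0.511  0.15 ] [ 0.356 -0.603  0.2  ]
0.2 [ 0.581 -0.501  0.2  ] [ 0.221 -0.485  0.2  ] scene [ 0.666 -0.49   0.2  ] [ 0.308 -0.492  0.2  ] [ 0.45  -0.575  0.25 ]
bottom [ 0.595 -0.528  0.   ] [ 0.202 -0.526  0.   ]
```

```bash
cat >> h.py <<'E'
def frame(az,tilt,spin=0):
    # tool z points out along az, tilt from vertical; y = az+90deg (jaw), spin about tool z (rad)
    z=np.array([np.sin(tilt)*np.cos(az),np.sin(tilt)*np.sin(az),-np.cos(tilt)])
    y=np.array([-np.sin(az),np.cos(az),0]); x=np.cross(y,z)
    return R.from_matrix(np.array([x,y,z]).T)*R.from_euler('z',spin)
def go(grasp,F,cmdp=None,cmdR=None,off=.006):
    st=robot.read_state(); p=st['tool_pos'] if cmdp is None else cmdp
    R0=R.from_rotvec(st['orientation']) if cmdR is None else cmdR
    tcp=np.array(grasp)-off*F.as_matrix()[:,2]
    print('tcp',tcp.round(4),'shift',((tcp-p)/.025).round(2),'turn',(F*R0.inv()).as_rotvec().round(3))
def where():
    st=robot.read_state(); print('t',round(st['t'],2),'p',st['tool_pos'].round(4),'q',st['q'].round(3),'F',st['force'].round(2),'T',st['wrist_torque'].round(2),'op',round(st['opening'],4)); return st
E
python3 - <<'E'
from h import *
F=frame(-.8,.7)
go([.45,-.33,.30],frame(-.8,0.0))
go([.5345,-.299,.15],F,np.array([.45,-.33,.306]),frame(-.8,0))
E
```

```text
tcp [ 0.45  -0.33   0.306] shift [11.91 10.    2.53] turn [-1.000e-03 -2.000e-03  2.085e+00]
tcp [ 0.5318 -0.2962  0.1546] shift [ 3.27  1.35 -6.06] turn [-0.502 -0.488  0.   ]
```

drive_tool --pt "0 0 0 1.5 0 0 0.1" --pt "0 0 0 3 0 0 0.2" --pt "0 1.5 1.2 3 0 0 0.32" --pt "0 3 2.5 3 0 0 0.44" --pt "0 4.5 3.8 3 0 0 0.56" --pt "0 6 5 3 0 0 0.68" --pt "0 7.5 6.3 3 0 0 0.8" --pt "0 9 7.5 3 0 0 0.92" --pt "0 10.5 8.8 3 0 0 1.04" --pt "0 11.9 10 3 0 0 1.16" --pt "0 11.9 10 3 0 0 1.28" --pt "0 11.9 10 3 0 0 1.4" --pt "0 11.9 10 2.5 0 0 1.52" --pt "0 11.9 10 2.5 0 0 1.64" --pt "0 11.9 10 2.5 0 0 1.76" --pt "0 11.9 10 2.5 0 0 1.88" --pt "0 11.9 10 2.5 0 0 2.0" --pt "0 11.9 10 2.5 0 0 2.085" --pt "0 11.9 10 2.5 0 0 2.085" --pt "0 11.9 10 2.5 0 0 2.085"

```text
t: 1.82
tool_pos: [0.4498, -0.3302, 0.3059]
orientation: [-1.227, -2.892, -0.0]
force: [0.5, -0.2, 0.1]
opening: 0.0931
```

Run:
```python
from h import *
where(); go([.5345,-.299,.15],frame(-.8,.7)); go([.5345,-.299,.15],frame(-.8,.7))
c=snap('wrist','w1.png')
st=robot.read_state()
T=np.eye(4);T[:3,:3]=R.from_rotvec(st['orientation']).as_matrix();T[:3,3]=st['tool_pos'];c['T']=T@c['mount']
print(proj(c,[.5345,-.299,.034]))
import pickle;pickle.dump(c,open('w1.pkl','wb'))
```

```text
t 1.82 p [ 0.4498 -0.3302  0.3059] q [-7.250e-01 -1.000e-03  1.512e+00  0.000e+00  1.630e+00 -1.493e+00] F [ 0.46 -0.17  0.12] T [ 0.05 -0.17  0.06] op 0.0931
tcp [ 0.5318 -0.2962  0.1546] shift [ 3.28  1.36 -6.05] turn [-0.503 -0.487  0.003]
tcp [ 0.5318 -0.2962  0.1546] shift [ 3.28  1.36 -6.05] turn [-0.503 -0.487  0.003]
[350.25103949 202.17627763]
```

View pics/w1.png

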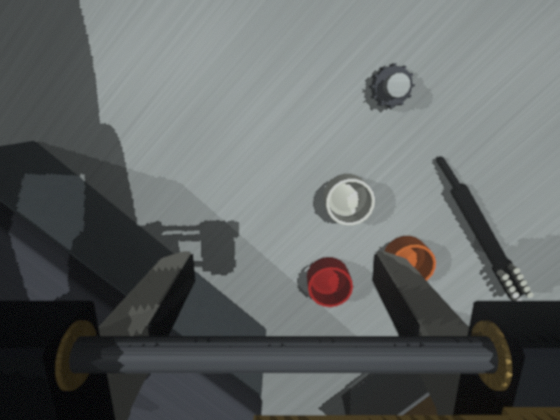

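The wrist view shows the white dish rim centred at about (350,202), matching the predicted (350.3,202.2). I'll tilt and go down to pre-grasp.

drive_tool --pt "0 0.5 0.2 -1 -0.08 -0.08 0" --pt "0 1 0.4 -2 -0.16 -0.155 0" --pt "0 1.5 0.6 -3 -0.24 -0.23 0" --pt "0 2 0.8 -4 -0.32 -0.31 0" --pt "0 2.6 1.1 -5 -0.4 -0.39 0" --pt "0 3.28 1.36 -6.05 -0.48 -0.465 0" --pt "0 3.28 1.36 -6.05 -0.502 -0.487 0" --pt "0 3.28 1.36 -6.05 -0.502 -0.487 0" --pt "0 3.28 1.36 -6.05 -0.502 -0.487 0" --pt "0 3.28 1.36 -6.05 -0.502 -0.487 0"

```text
t: 2.7
tool_pos: [0.533, -0.2973, 0.1574]
orientation: [0.965, 2.277, -0.352]
force: [0.6, 0.2, -0.3]
opening: 0.0928
```

Run:
```python
from h import *
where(); go([.5345,-.299,.024],frame(-.8,.7))
c=snap('wrist','w2.png'); snap('scene','s2.png')
```

```text
t 2.7 p [ 0.533  -0.2973  0.1574] q [-0.473 -0.289  2.205 -0.384  0.586 -0.99 ] F [ 0.56  0.22 -0.29] T [0.25 0.02 0.08] op 0.0928
tcp [ 0.5318 -0.2962  0.0286] shift [-0.05  0.04 -5.15] turn [0.    0.002 0.001]
```

View pics/w2.png

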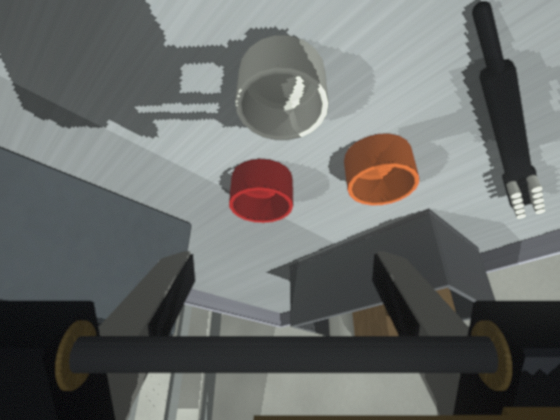

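View pics/s2.png

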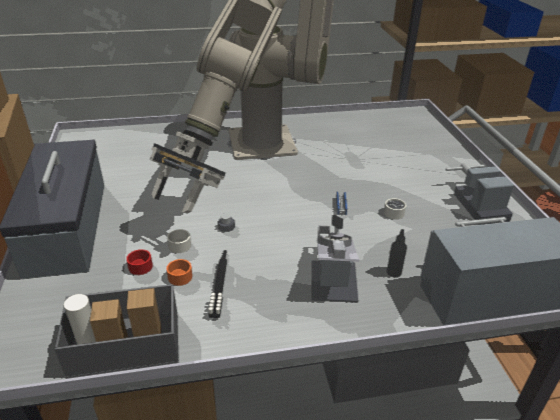

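drive_tool --pt "0 0 0 0 0 0 0" --pt "0 0 0 -0.7 0 0 0" --pt "0 0 0 -1.4 0 0 0" --pt "0 0 0 -2.1 0 0 0" --pt "0 0 0 -2.8 0 0 0" --pt "0 0 0 -3.4 0 0 0" --pt "0 0 0 -3.8 0 0 0" --pt "0 0 0 -4.2 0 0 0" --pt "0 0 0 -4.2 0 0 0" --pt "0 0 0 -4.2 0 0 0"

```text
t: 3.63
tool_pos: [0.5318, -0.2969, 0.0499]
orientation: [0.965, 2.28, -0.353]
force: [-0.3, 0.9, -0.2]
opening: 0.0931
```

Run:
```python
from h import *
where(); go([.5345,-.299,.024],frame(-.8,.7))
c=snap('wrist','w3.png'); snap('scene','s3.png')
```

```text
t 3.63 p [ 0.5318 -0.2969  0.0499] q [-0.473 -0.068  2.246 -0.637  0.357 -0.71 ] F [-0.29  0.86 -0.23] T [0.21 0.06 0.  ] op 0.0931
tcp [ 0.5318 -0.2962  0.0286] shift [-0.    0.03 -0.85] turn [-0.    -0.001  0.001]
```

View pics/w3.png

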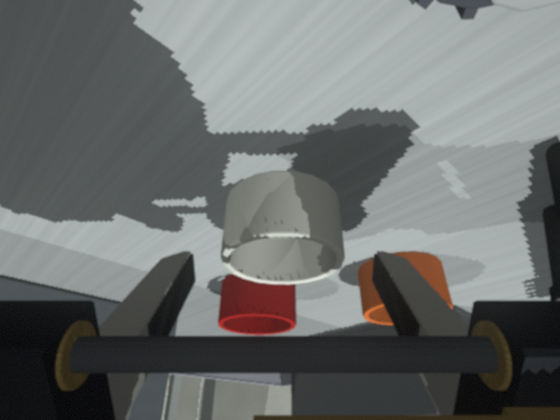

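drive_tool --pt "0 0 0 -0.3 0 0 0" --pt "0 0 0 -0.6 0 0 0" --pt "0 0 0 -0.85 0 0 0" --pt "0 0 0 -0.85 0 0 0" --pt "0 0 0 -0.85 0 0 0"

```text
t: 4.15
tool_pos: [0.5323, -0.2966, 0.0295]
orientation: [0.963, 2.279, -0.352]
force: [-0.5, 0.7, -0.3]
opening: 0.0934
```

Run:
```python
from h import *
where(); go([.5345,-.299,.024],frame(-.8,.7))
c=snap('wrist','w4.png')
```

```text
t 4.15 p [ 0.5323 -0.2966  0.0295] q [-0.472 -0.014  2.245 -0.735  0.315 -0.606] F [-0.48  0.72 -0.33] T [ 0.27  0.11 -0.05] op 0.0934
tcp [ 0.5318 -0.2962  0.0286] shift [-0.02  0.02 -0.03] turn [ 0. -0.  0.]
```

View pics/w4.png

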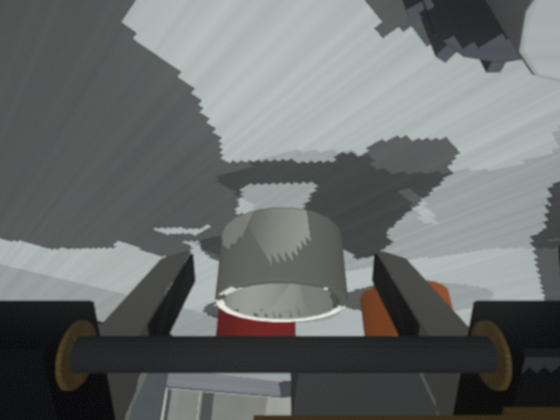

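The dish sits centred between the jaws at (282,260), so I'll close on it.

drive_tool --pt "1 0 0 0 0 0 0" --pt "1 0 0 0 0 0 0" --pt "1 0 0 0 0 0 0" --pt "1 0 0 0 0 0 0" --pt "1 0 0 0 0 0 0" --pt "1 0 0 0 0 0 0" --pt "1 0 0 0 0 0 0" --pt "1 0 0 0 0 0 0" --squeeze 15

```text
t: 4.87
tool_pos: [0.5319, -0.2964, 0.0288]
orientation: [0.963, 2.279, -0.352]
force: [-1.7, 0.4, 3.9]
opening: 0.0603
```

Run:
```python
from h import *
where()
```

```text
t 4.87 p [ 0.5319 -0.2964  0.0288] q [-0.472 -0.013  2.246 -0.737  0.314 -0.605] F [-1.68  0.38  3.85] T [ 0.04  0.22 -0.15] op 0.0603
```

Run:
```python
from h import *
from meas import p,w
F=frame(p[2],.7); sp=w(p,np.array([-.069,-.027,0])); d=np.array([np.cos(p[2]),np.sin(p[2]),0])
print(sp,d)
c0=np.array([.5319,-.2964,.0287]); R0=frame(-.8,.7)
go(sp-.08*d+[0,0,.124],F,c0,R0); go(sp-.07*d+[0,0,.124],F,c0,R0); go(sp+[0,0,.024],F,c0,R0)
```

```text
[0.61430927 0.06370997 0.        ] [ 0.97491479 -0.22257843  0.        ]
tcp [0.5325 0.0824 0.1286] shift [ 0.03 15.15  4.  ] turn [-0.     0.     0.576]
tcp [0.5423 0.0802 0.1286] shift [ 0.42 15.06  4.  ] turn [-0.     0.     0.576]
tcp [0.6105 0.0646 0.0286] shift [ 3.15 14.44 -0.  ] turn [-0.     0.     0.576]
```

drive_tool --pt "1 0 0 0.3 0 0 0" --pt "1 0 0 0.8 0 0 0" --pt "1 0 0 1.5 0 0 0" --pt "1 0 0 2.3 0 0 0" --pt "1 0 0 3.1 0 0 0" --pt "1 0 0 3.8 0 0 0" --pt "1 0 0 4 0 0 0" --pt "1 0 0 4 0 0 0" --pt "1 0 0 4 0 0 0"

```text
t: 5.62
tool_pos: [0.5315, -0.2962, 0.1277]
orientation: [0.964, 2.28, -0.352]
force: [-0.0, 0.7, -2.0]
opening: 0.0603
```

Run:
```python
from h import *
where(); snap('scene','s5.png'); snap('wrist','w5.png')
```

```text
t 5.62 p [ 0.5315 -0.2962  0.1277] q [-0.472 -0.242  2.227 -0.427  0.525 -0.941] F [-0.01  0.71 -2.03] T [ 0.33  0.15 -0.02] op 0.0603
```

View pics/s5.png

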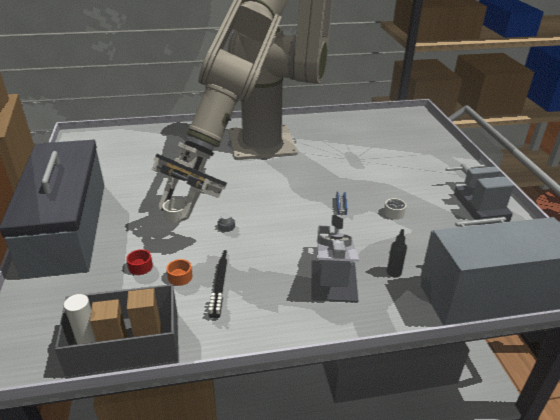

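The dish is lifted level, at (175,207) in the scene view. Now I'll swing it to a point in front of the spout.

drive_tool --pt "1 0.1 0.4 0 0 0 0.02" --pt "1 0.3 1.2 0 0 0 0.05" --pt "1 0.6 2.2 0 0 0 0.09" --pt "1 0.9 3.3 0 0 0 0.13" --pt "1 1.2 4.4 0 0 0 0.17" --pt "1 1.3 5.5 0 0 0 0.21" --pt "1 1.4 6.6 0 0 0 0.25" --pt "1 1.4 7.7 0 0 0 0.29" --pt "1 1.4 8.8 0 0 0 0.33" --pt "1 1.3 9.9 0 0 0 0.37" --pt "1 1.2 11 0 0 0 0.41" --pt "1 1.0 12 0 0 0 0.45" --pt "1 0.8 13 0 0 0 0.49" --pt "1 0.6 14 0 0 0 0.53" --pt "1 0.45 14.7 0 0 0 0.56" --pt "1 0.42 15.06 0 0 0 0.576" --pt "1 0.42 15.06 0 0 0 0.576" --pt "1 0.42 15.06 0 0 0 0.576" --pt "1 0.42 15.06 0 0 0 0.576"

```text
t: 7.3
tool_pos: [0.5424, 0.0796, 0.1282]
orientation: [0.274, 2.43, -0.101]
force: [0.0, 0.4, -0.9]
opening: 0.0599
```

Run:
```python
from h import *
from meas import p,w
where(); c=snap('scene','s6.png'); snap('wrist','w6.png');t=snap('top','t6.png')
F=frame(p[2],.7); sp=w(p,np.array([-.069,-.027,0])); d=np.array([np.cos(p[2]),np.sin(p[2]),0])
go(sp-.07*d+[0,0,.124],F);go(sp-.07*d+[0,0,.028],F)
cv2.imwrite('pics/s6c.png',cv2.resize(c['image'][150:300,260:420,::-1],None,fx=4,fy=4,interpolation=cv2.INTER_CUBIC))
```

```text
t 7.3 p [0.5424 0.0796 0.1282] q [ 0.237 -0.422  2.361 -0.516  0.622 -0.775] F [ 0.    0.35 -0.85] T [ 0.13  0.38 -0.03] op 0.0599
tcp [0.5423 0.0802 0.1286] shift [-0.01  0.03  0.  ] turn [ 0.001 -0.001  0.001]
tcp [0.5423 0.0802 0.0326] shift [-0.01  0.03 -3.84] turn [ 0.001 -0.001  0.001]
```

View pics/s6c.png

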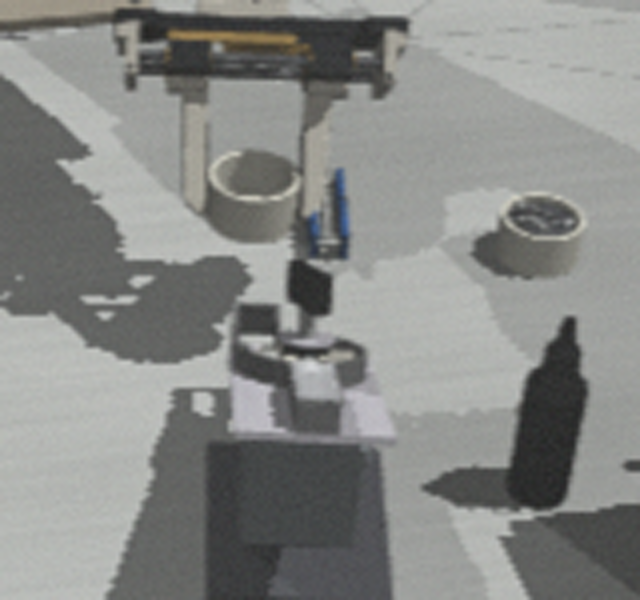

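View pics/w6.png

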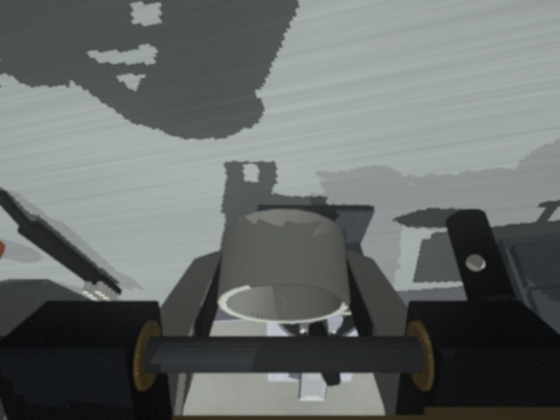

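drive_tool --pt "1 0 0.02 -0.6 0 0 0" --pt "1 0 0.02 -1.3 0 0 0" --pt "1 0 0.02 -2.0 0 0 0" --pt "1 0 0.02 -2.7 0 0 0" --pt "1 0 0.02 -3.3 0 0 0" --pt "1 0 0.02 -3.7 0 0 0" --pt "1 0 0.02 -3.84 0 0 0" --pt "1 0 0.02 -3.84 0 0 0" --pt "1 0 0.02 -3.84 0 0 0" --pt "1 0 0.02 -3.84 0 0 0"

```text
t: 8.28
tool_pos: [0.5433, 0.0807, 0.0338]
orientation: [0.274, 2.428, -0.1]
force: [0.6, -0.7, -1.3]
opening: 0.0603
```

Run:
```python
from h import *
from meas import p,w
where(); c=snap('scene','s7.png'); t=snap('top','t7.png')
F=frame(p[2],.7); sp=w(p,np.array([-.069,-.027,0]))
go(sp+[0,0,.028],F)
a=cv2.resize(c['image'][160:260,290:380,::-1],None,fx=4,fy=4,interpolation=cv2.INTER_CUBIC)
b=cv2.resize(t['image'][120:220+20,180:280,::-1],None,fx=4,fy=4,interpolation=cv2.INTER_CUBIC)
a=cv2.copyMakeBorder(a,0,80,0,0,0);print(a.shape,b.shape)
cv2.imwrite('pics/c7.png',np.hstack([a,b]))
```

```text
t 8.28 p [0.5433 0.0807 0.0338] q [ 0.239 -0.177  2.384 -0.814  0.408 -0.435] F [ 0.57 -0.73 -1.32] T [ 0.12  0.27 -0.01] op 0.0603
tcp [0.6105 0.0646 0.0326] shift [ 2.69 -0.65 -0.05] turn [-0.     0.001 -0.   ]
(480, 360, 3) (480, 400, 3)
```

View pics/c7.png

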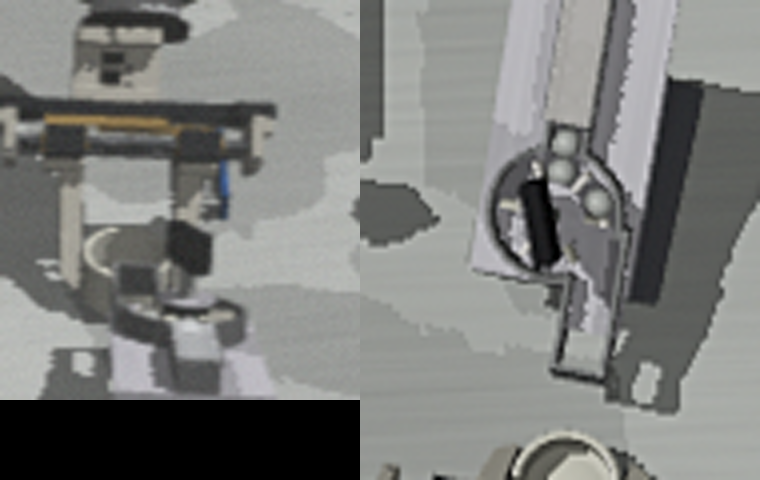

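The chute front edge (580,375 in the crop) and the dish (568,450) line up along the chute direction. Now sliding it in.

drive_tool --pt "1 0.3 -0.07 0 0 0 0" --pt "1 0.6 -0.14 0 0 0 0" --pt "1 0.9 -0.21 0 0 0 0" --pt "1 1.2 -0.28 0 0 0 0" --pt "1 1.5 -0.35 0 0 0 0" --pt "1 1.8 -0.42 0 0 0 0" --pt "1 2.1 -0.49 0 0 0 0" --pt "1 2.4 -0.56 0 0 0 0" --pt "1 2.72 -0.63 0 0 0 0" --pt "1 2.72 -0.63 0 0 0 0" --pt "1 2.72 -0.63 0 0 0 0" --pt "1 2.72 -0.63 0 0 0 0"

```text
t: 9.38
tool_pos: [0.6101, 0.0648, 0.0323]
orientation: [0.273, 2.43, -0.101]
force: [0.1, 1.3, -1.7]
opening: 0.0603
```

Run:
```python
from h import *
from meas import p,w
where(); c=snap('scene','s8.png'); t=snap('top','t8.png')
F=frame(p[2],.7); sp=w(p,np.array([-.069,-.027,0]))
go(sp+[0,0,.024],F)
a=cv2.resize(c['image'][160:260,290:380,::-1],None,fx=4,fy=4,interpolation=cv2.INTER_CUBIC)
b=cv2.resize(t['image'][140:260,180:280,::-1],None,fx=4,fy=4,interpolation=cv2.INTER_CUBIC)
a=cv2.copyMakeBorder(a,0,80,0,0,0)
cv2.imwrite('pics/c8.png',np.hstack([a,b]))
```

```text
t 9.38 p [0.6101 0.0648 0.0323] q [ 1.620e-01  1.000e-03  2.223e+00 -7.780e-01  3.530e-01 -5.230e-01] F [ 0.11  1.32 -1.71] T [0.13 0.34 0.05] op 0.0603
tcp [0.6105 0.0646 0.0286] shift [ 0.03 -0.02 -0.15] turn [ 0.    -0.001 -0.001]
```

View pics/c8.png

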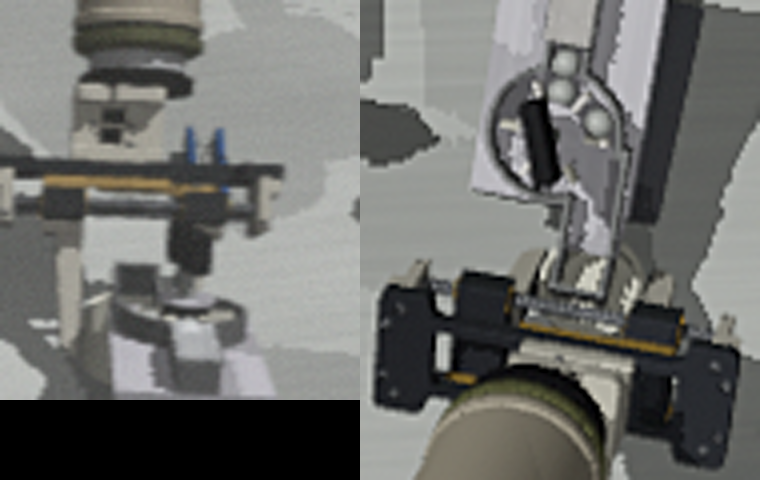

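drive_tool --pt "1 0 0 -0.07 0 0 0" --pt "1 0 0 -0.14 0 0 0" --pt "1 0 0 -0.15 0 0 0" --pt "1 0 0 -0.15 0 0 0" --pt "0.6 0 0 -0.15 0 0 0" --pt "0.5 0 0 -0.15 0 0 0" --pt "0.3 0 0 -0.15 0 0 0" --pt "0.15 0 0 -0.15 0 0 0" --pt "0 0 0 -0.15 0 0 0" --pt "0 0 0 -0.15 0 0 0" --pt "0 0 0 -0.15 0 0 0" --pt "0 0 0 -0.15 0 0 0"

```text
t: 10.48
tool_pos: [0.6105, 0.0649, 0.0289]
orientation: [0.273, 2.429, -0.1]
force: [-0.2, -0.0, -0.3]
opening: 0.0914
```

Run:
```python
from h import *
where(); snap('wrist','w9.png')
```

```text
t 10.48 p [0.6105 0.0649 0.0289] q [ 0.162  0.011  2.222 -0.796  0.346 -0.504] F [-0.22 -0.04 -0.26] T [ 0.13  0.21 -0.07] op 0.0914
```

View pics/w9.png

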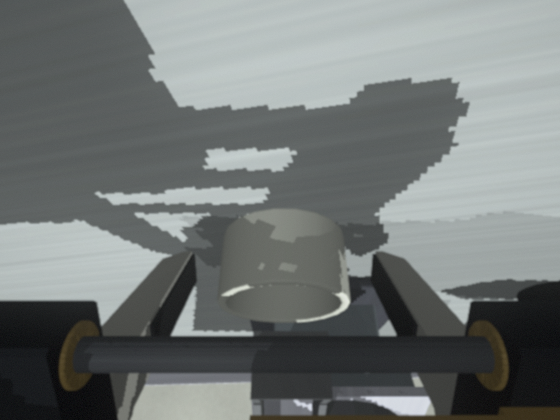

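The dish stands free and centred between the open fingers at (286,265). I'll retreat to the front and then rise.

drive_tool --pt "0 -0.3 0.07 0 0 0 0" --pt "0 -0.7 0.16 0 0 0 0" --pt "0 -1.2 0.28 0 0 0 0" --pt "0 -1.7 0.39 0 0 0 0" --pt "0 -2.2 0.51 0 0 0 0" --pt "0 -2.72 0.63 0.2 0 0 0" --pt "0 -2.9 0.63 1 0 0 0" --pt "0 -2.9 0.63 2 0 0 0" --pt "0 -2.9 0.63 3 0 0 0" --pt "0 -2.9 0.63 4 0 0 0" --pt "0 -2.9 0.63 5 0 0 0" --pt "0 -2.9 0.63 6 0 0 0" --pt "0 -2.9 0.63 7 0 0 0" --pt "0 -2.9 0.63 8 0 0 0" --pt "0 -2.9 0.63 8 0 0 0" --pt "0 -2.9 0.63 8 0 0 0"

```text
t: 11.87
tool_pos: [0.5382, 0.081, 0.2308]
orientation: [0.273, 2.426, -0.098]
force: [-0.5, 0.3, -0.1]
opening: 0.093
```

Run:
```python
from h import *
from meas import p,w
where(); c=snap('scene','s9.png'); t=snap('top','t9.png')
import pickle; pickle.dump((c,t),open('p9.pkl','wb'))
sp=w(p,np.array([-.069,-.027,0]))
ring=np.array([[sp[0]+.03*np.cos(a),sp[1]+.03*np.sin(a),.034] for a in np.linspace(0,6.28,40)])
tt=t['image'][:,:,::-1].copy()
b=cv2.resize(tt[140:240,180:280],None,fx=5.5,fy=5.5,interpolation=cv2.INTER_CUBIC)
for q in ring:
    u=(proj(t,q)-[180,140]+.5)*5.5; cv2.circle(b,tuple(u.astype(int)),2,(0,0,255),-1)
cv2.imwrite('pics/c9.png',b)
```

```text
t 11.87 p [0.5382 0.081  0.2308] q [ 0.244 -0.586  2.274 -0.398  0.847 -0.93 ] F [-0.53  0.34 -0.14] T [ 0.14  0.21 -0.04] op 0.093
```

View pics/c9.png

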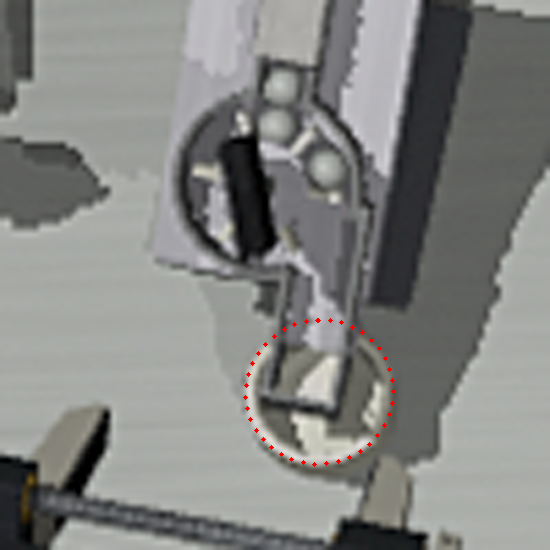

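View pics/s9.png

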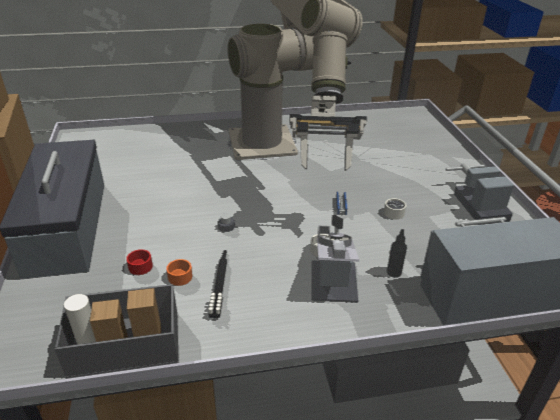

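The dish rim coincides with the ring predicted around the spout point, centred at (320,390) in the crop. Next I'll check the knob bar prediction against the pictures.

Run:
```python
from h import *
from meas import p,w
import pickle
c,t=pickle.load(open('p9.pkl','rb'))
th=np.radians(24); Rd=R.from_euler('z',p[2])*R.from_euler('y',-th)  # deck axes
print(Rd.as_matrix().round(3).tolist())
K=w(p,np.array([-.022,0,.132])); Rb=Rd*R.from_euler('z',-np.radians(70))
cor=[K+Rb.apply([a*.006,b*.023,g*.013]) for a in(-1,1) for b in (-1,1) for g in (-1,1)]
for n,k,roi in [('top',t,(155,195,212,238)),('scene',c,(212,231,325,348))]:
    P=np.array([proj(k,q) for q in cor]).astype(np.float32); h=cv2.convexHull(P)
    m=cv2.moments(h); pc=(m['m10']/m['m00'],m['m01']/m['m00'])
    v0,v1,u0,u1=roi; g=k['image'][v0:v1,u0:u1].max(2)<50
    n_,lab,st,ce=cv2.connectedComponentsWithStats(g.astype(np.uint8)); i=1+np.argmax(st[1:,4])
    print(n,'pred',np.round(pc,1),m['m00'],'meas',ce[i]+[u0,v0],st[i], 'pred bbox',P.min(0),P.max(0))
    b=cv2.resize(k['image'][v0:v1,u0:u1,::-1],None,fx=12,fy=12,interpolation=cv2.INTER_CUBIC)
    cv2.polylines(b,[((h-[u0,v0]+.5)*12).astype(int)],True,(0,0,255)); cv2.imwrite(f'pics/k9{n}.png',b)
```

```text
[[0.891, 0.223, -0.397], [-0.203, 0.975, 0.091], [0.407, 0.0, 0.914]]
top pred [225.4 176.3] 188.87927699042484 meas [224.70469799 175.01342282] [  8   8  10  25 149] pred bbox [219.23546 164.19055] [231.50008 188.45308]
scene pred [335.4 221.2] 154.90309063903987 meas [333.8 222.4] [8 9 2 4 5] pred bbox [328.93842 213.68903] [341.93835 228.72655]
```

View pics/k9top.png

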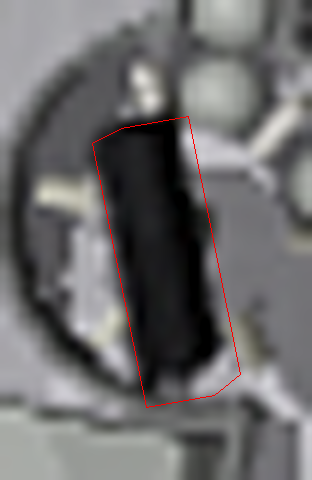

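View pics/k9scene.png

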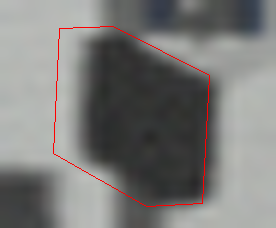

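```bash
cat >> h.py <<'E'
AX=np.array([-.397,.091,.914]); AX/=np.linalg.norm(AX)
K0=np.array([.6672,.0805,.132])
def kf(deg): return frame(-.2245,np.radians(24),np.radians(-20+deg))
E
python3 - <<'E'
from h import *
print(kf(0).as_matrix().round(3).tolist()); go(K0+.09*AX,kf(0))
E
```

```text
[[-0.913, -0.095, 0.397], [-0.142, 0.986, -0.091], [-0.382, -0.139, -0.914]]
tcp [0.6291 0.0892 0.2197] shift [ 3.69  0.34 -0.3 ] turn [-0.118  0.31   0.296]
```

drive_tool --pt "0 0.4 0.03 0.5 -0.03 0.07 0.06" --pt "0 1.0 0.1 0.5 -0.05 0.14 0.13" --pt "0 1.8 0.2 0.4 -0.08 0.21 0.2" --pt "0 2.6 0.3 0.2 -0.1 0.28 0.26" --pt "0 3.3 0.34 0 -0.118 0.31 0.296" --pt "0 3.69 0.34 -0.3 -0.118 0.31 0.296" --pt "0 3.69 0.34 -0.3 -0.118 0.31 0.296" --pt "0 3.69 0.34 -0.3 -0.118 0.31 0.296" --pt "0 3.69 0.34 -0.3 -0.118 0.31 0.296"

```text
t: 12.72
tool_pos: [0.6287, 0.0892, 0.2196]
orientation: [-0.169, 2.731, -0.164]
force: [0.1, -0.9, -0.4]
opening: 0.0929
```

```bash
cat >> h.py <<'E'
def wcam(f):
    st=robot.read_state(); c=snap('wrist',f); T=np.eye(4);T[:3,:3]=R.from_rotvec(st['orientation']).as_matrix();T[:3,3]=st['tool_pos'];c['T']=T@c['mount']; return c
def barhull(K,deg,c):
    Rb=R.from_matrix(kf(deg).as_matrix())
    return np.array([proj(c,K+Rb.apply([a*.023,b*.006,g*.013])) for a in(-1,1) for b in (-1,1) for g in (-1,1)]).astype(np.float32)
E
python3 - <<'E'
from h import *
where(); go(K0+.09*AX,kf(0)); c=wcam('w10.png')
P=barhull(K0,0,c); b=c['image'][:,:,::-1].copy(); h=cv2.convexHull(P); cv2.polylines(b,[h.astype(int)],True,(0,0,255)); cv2.imwrite('pics/w10b.png',cv2.resize(b,None,fx=1.4,fy=1.4))
import pickle; pickle.dump(c,open('w10.pkl','wb')); print(P.round(0).tolist())
E
```

```text
t 12.72 p [0.6287 0.0892 0.2196] q [ 0.14  -0.099  1.82  -0.169  1.034 -1.496] F [ 0.07 -0.89 -0.41] T [0.09 0.01 0.02] op 0.0929
tcp [0.6291 0.0892 0.2197] shift [0.02 0.   0.  ] turn [-0.001 -0.001  0.001]
[[274.0, 260.0], [275.0, 245.0], [291.0, 260.0], [290.0, 245.0], [273.0, 196.0], [274.0, 187.0], [291.0, 196.0], [291.0, 187.0]]
```

View pics/w10b.png

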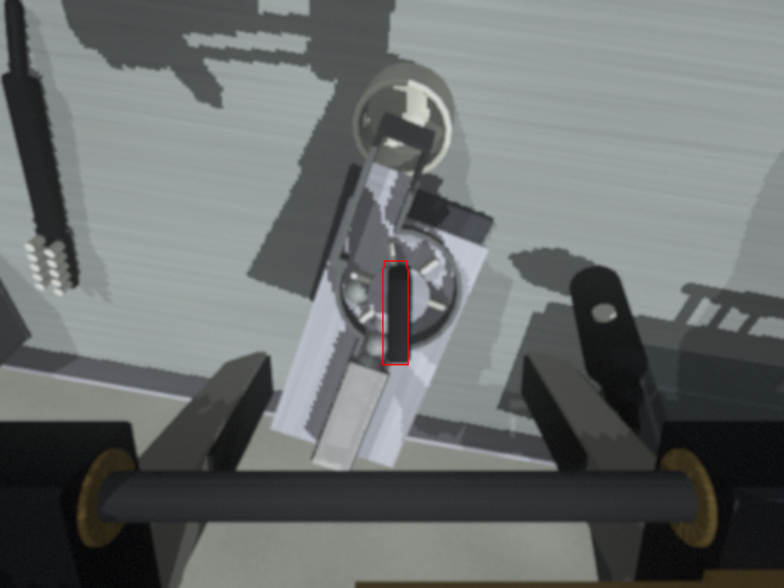

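The knob bar appears at (398,314) in the enlarged picture, matching the predicted outline within about 1 px in centre and direction. I'll go down along the knob axis.

drive_tool --pt "0 0.18 -0.04 -0.4 0 0 0" --pt "0 0.36 -0.08 -0.82 0 0 0" --pt "0 0.54 -0.12 -1.23 0 0 0" --pt "0 0.72 -0.16 -1.65 0 0 0" --pt "0 0.9 -0.21 -2.06 0 0 0" --pt "0 1.07 -0.25 -2.47 0 0 0" --pt "0 1.25 -0.29 -2.88 0 0 0" --pt "0 1.44 -0.33 -3.29 0 0 0" --pt "0 1.44 -0.33 -3.29 0 0 0" --pt "0 1.44 -0.33 -3.29 0 0 0" --pt "0 1.44 -0.33 -3.29 0 0 0"

```text
t: 13.68
tool_pos: [0.6664, 0.0809, 0.1394]
orientation: [-0.169, 2.728, -0.163]
force: [0.3, 0.8, -0.2]
opening: 0.0929
```

Run:
```python
from h import *
where(); go(K0,kf(0)); c=wcam('w11.png'); t=snap('top','t11.png')
P=barhull(K0,0,c); b=c['image'][:,:,::-1].copy(); h=cv2.convexHull(P); cv2.polylines(b,[h.astype(int)],True,(0,0,255)); cv2.imwrite('pics/w11b.png',cv2.resize(b,None,fx=1.4,fy=1.4))
```

```text
t 13.68 p [0.6664 0.0809 0.1394] q [ 0.115  0.071  1.805 -0.177  0.874 -1.492] F [ 0.31  0.76 -0.16] T [ 0.11  0.03 -0.01] op 0.0929
tcp [0.6648 0.081  0.1375] shift [-0.06  0.   -0.08] turn [-0.001  0.002  0.   ]
```

View pics/w11b.png

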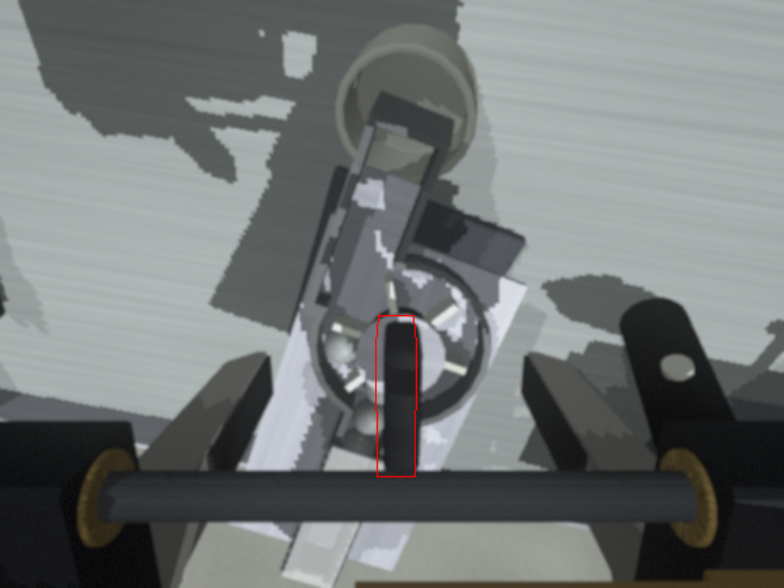

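The bar centre is at (401) against (396) predicted, so it lies about 1.5 mm towards +y. I'll correct for that and close gently.

drive_tool --pt "0 0 0.06 0 0 0 0" --pt "0 0 0.06 0 0 0 0" --pt "0.3 0 0.06 0 0 0 0" --pt "0.6 0 0.06 0 0 0 0" --pt "0.8 0 0.06 0 0 0 0" --pt "1 0 0.06 0 0 0 0" --pt "1 0 0.06 0 0 0 0" --pt "1 0 0.06 0 0 0 0" --pt "1 0 0.06 0 0 0 0" --pt "1 0 0.06 0 0 0 0" --pt "1 0 0.06 0 0 0 0" --pt "1 0 0.06 0 0 0 0" --squeeze 10

```text
t: 14.78
tool_pos: [0.6662, 0.0824, 0.1391]
orientation: [-0.169, 2.728, -0.163]
force: [0.5, 0.7, -0.5]
opening: 0.031
```

Run:
```python
from h import *
st=where(); go(K0,kf(0)); c=wcam('w12.png')
print('tool-frame F',R.from_rotvec(st['orientation']).inv().apply(st['force']).round(2),R.from_rotvec(st['orientation']).inv().apply(st['wrist_torque']).round(2))
```

```text
t 14.78 p [0.6662 0.0824 0.1391] q [ 0.118  0.072  1.805 -0.178  0.874 -1.489] F [ 0.54  0.71 -0.55] T [ 0.15  0.03 -0.02] op 0.031
tcp [0.6648 0.081  0.1375] shift [-0.05 -0.06 -0.07] turn [-0.001  0.002  0.   ]
tool-frame F [-0.38  0.72  0.65] [-0.13  0.02  0.07]
```

View pics/w12.png

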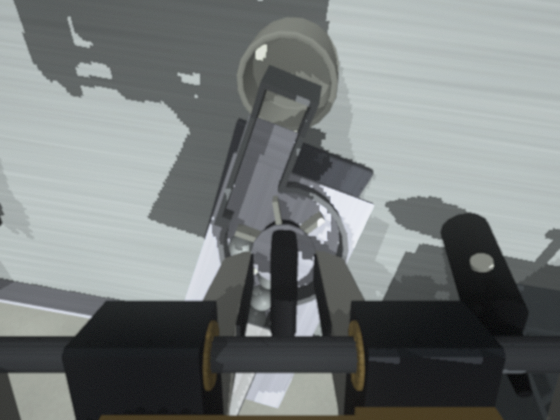

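drive_tool --pt "1 0 0 0 0 0 0" --pt "1 0 0 0 0 0 0" --pt "1 0 0 0 0 0 0" --pt "1 0 0 0 0 0 0" --pt "1 0 0 0 0 0 0" --pt "1 0 0 0 0 0 0" --squeeze 30

```text
t: 15.33
tool_pos: [0.6662, 0.0823, 0.1392]
orientation: [-0.169, 2.728, -0.163]
force: [0.1, -1.0, -0.0]
opening: 0.0122
```

Run:
```python
from h import *
st=where(); go(K0,kf(0))
print('tool-frame F',R.from_rotvec(st['orientation']).inv().apply(st['force']).round(2),R.from_rotvec(st['orientation']).inv().apply(st['wrist_torque']).round(2))
print((-AX*np.radians(60)).round(3))
for d in range(5,70,5): print(d,(-AX*np.radians(d)).round(3))
```

```text
t 15.33 p [0.6662 0.0823 0.1392] q [ 0.118  0.072  1.805 -0.178  0.874 -1.489] F [ 0.08 -0.96 -0.04] T [-0.15 -0.03 -0.17] op 0.0122
tcp [0.6648 0.081  0.1375] shift [-0.05 -0.05 -0.07] turn [-0.001  0.002  0.   ]
tool-frame F [ 0.08 -0.95  0.15] [0.21 0.01 0.1 ]
[ 0.415 -0.095 -0.957]
5 [ 0.035 -0.008 -0.08 ]
10 [ 0.069 -0.016 -0.159]
15 [ 0.104 -0.024 -0.239]
20 [ 0.138 -0.032 -0.319]
25 [ 0.173 -0.04  -0.399]
30 [ 0.208 -0.048 -0.478]
35 [ 0.242 -0.056 -0.558]
40 [ 0.277 -0.063 -0.638]
45 [ 0.312 -0.071 -0.717]
50 [ 0.346 -0.079 -0.797]
55 [ 0.381 -0.087 -0.877]
60 [ 0.415 -0.095 -0.957]
65 [ 0.45  -0.103 -1.036]
```

Gripped at 12.2 mm with tiny side forces. I'll turn 30 degrees first to check the loads.

drive_tool --pt "1 0 0 0 0.035 -0.008 -0.08" --pt "1 0 0 0 0.069 -0.016 -0.159" --pt "1 0 0 0 0.104 -0.024 -0.239" --pt "1 0 0 0 0.138 -0.032 -0.319" --pt "1 0 0 0 0.138 -0.032 -0.319"

```text
t: 15.75
tool_pos: [0.6667, 0.0824, 0.1395]
orientation: [0.31, 2.703, -0.064]
force: [4.6, -1.6, -2.1]
opening: 0.0148
```

Run:
```python
from h import *
st=where()
r=R.from_rotvec(st['orientation']); print(r.inv().apply(st['force']).round(2),r.inv().apply(st['wrist_torque']).round(3), np.degrees((kf(0).inv()*r).as_rotvec()).round(1))
```

```text
t 15.75 p [0.6667 0.0824 0.1395] q [ 0.119  0.072  1.805 -0.181  0.873 -1.134] F [ 4.59 -1.62 -2.13] T [-0.38 -0.4   0.65] op 0.0148
[-3.54 -0.54  3.92] [-0.016 -0.477 -0.707] [ 0.  -0.2 20.2]
```

The opening grew from 12.2 to 14.8 mm and the torque is high, so the bar is lagging in the jaws. I'll look before going on.

Run:
```python
from h import *
t=snap('top','t13.png');c=wcam('w13.png'); where()
cv2.imwrite('pics/w13c.png',cv2.resize(c['image'][150:330,180:400,::-1],None,fx=3.5,fy=3.5,interpolation=cv2.INTER_CUBIC))
```

```text
t 15.85 p [0.6666 0.0824 0.1394] q [ 0.119  0.072  1.805 -0.181  0.873 -1.141] F [ 4.92 -1.59 -3.05] T [-0.4  -0.52  0.63] op 0.0149
```

View pics/w13c.png

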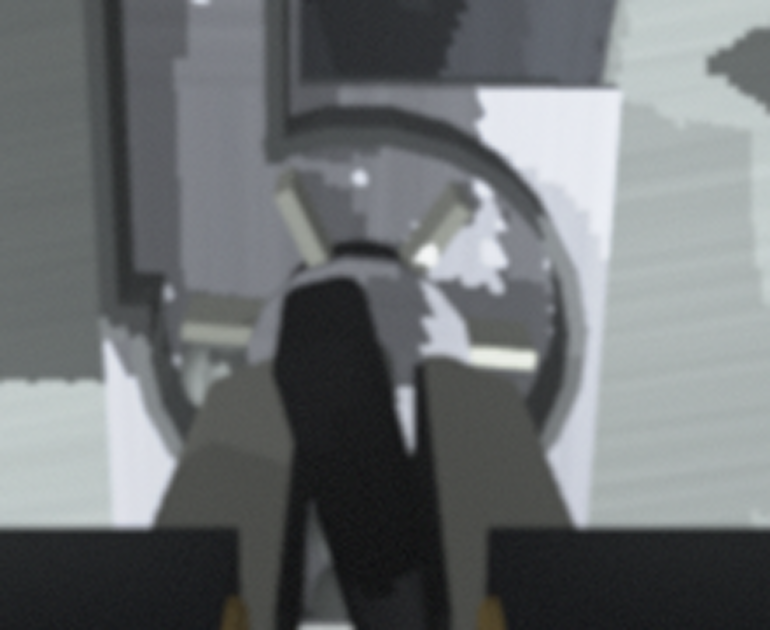

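View pics/t13.png

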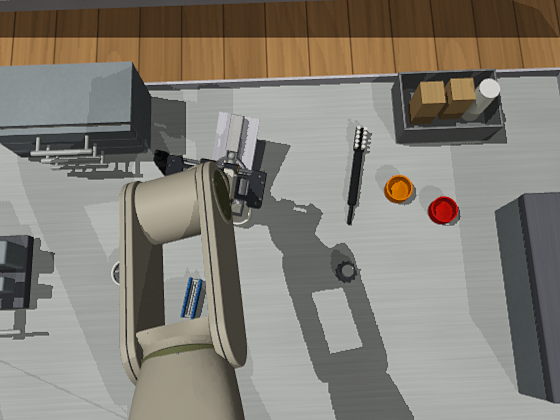

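Run:
```python
from h import *
from meas import p,w
c=snap('scene','s13.png')
cv2.imwrite('pics/s13c.png',cv2.resize(c['image'][150:300,270:430,::-1],None,fx=4.8,fy=4,interpolation=cv2.INTER_CUBIC))
st=where(); r=R.from_rotvec(st['orientation'])
```

```text
t 15.9 p [0.6666 0.0824 0.1394] q [ 0.119  0.072  1.805 -0.181  0.873 -1.141] F [ 5.19 -1.28 -1.74] T [-0.4  -0.56  0.66] op 0.0151
```

View pics/s13c.png

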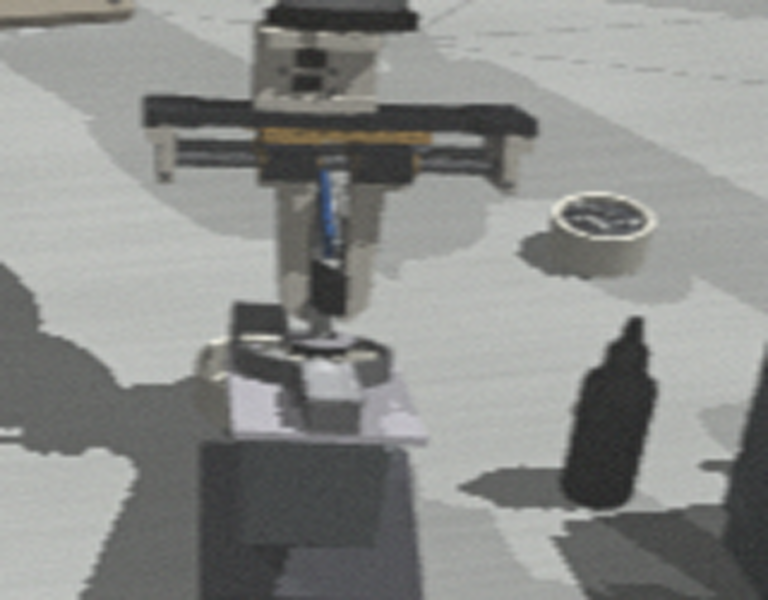

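View pics/w13.png

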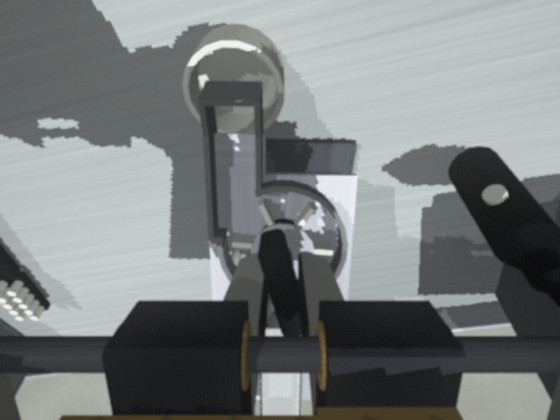

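Nothing touches the gripper body, so the resistance is at the knob: it turned only about 9 degrees. I'll go back to zero, then step in small angles and read the torque to separate a stop from a jam.

drive_tool --pt "1 0 0 0 -0.069 0.016 0.159" --pt "1 0 0 0 -0.138 0.032 0.319" --pt "1 0 0 0 -0.138 0.032 0.319" --pt "1 0 0 0 -0.138 0.032 0.319" --pt "1 0 0 0 -0.138 0.032 0.319"

```text
t: 16.32
tool_pos: [0.6662, 0.0823, 0.1392]
orientation: [-0.167, 2.728, -0.162]
force: [2.6, -1.0, -1.5]
opening: 0.0118
```

```bash
cat >> h.py <<'E'
def tw():
    st=where(); r=R.from_rotvec(st['orientation']); print('toolF',r.inv().apply(st['force']).round(2),'toolT',r.inv().apply(st['wrist_torque']).round(3),'ang', np.degrees((kf(0).inv()*r).as_rotvec()).round(1))
E
python3 - <<'E'
from h import *
tw(); c=wcam('w14.png')
cv2.imwrite('pics/w14c.png',cv2.resize(c['image'][150:330,180:400,::-1],None,fx=3.5,fy=3.5,interpolation=cv2.INTER_CUBIC))
E
```

```text
t 16.32 p [0.6662 0.0823 0.1392] q [ 0.118  0.072  1.805 -0.178  0.874 -1.487] F [ 2.58 -1.03 -1.55] T [-0.2  -0.35 -0.23] op 0.0118
toolF [-1.61 -1.04  2.53] toolT [ 0.32  -0.293  0.164] ang [-0.  -0.1  0.2]
```

View pics/w14c.png

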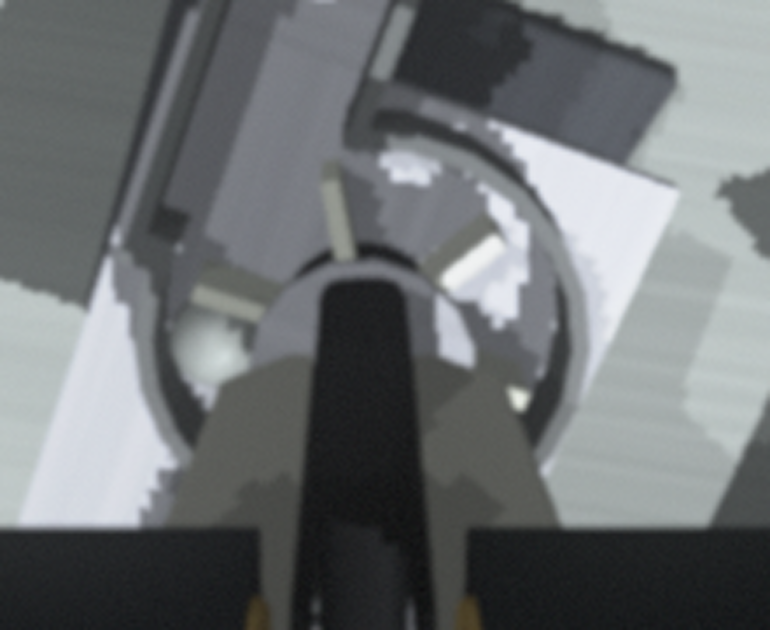

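drive_tool --pt "1 0 0 0 0.017 -0.004 -0.04" --pt "1 0 0 0 0.035 -0.008 -0.08" --pt "1 0 0 0 0.035 -0.008 -0.08" --pt "1 0 0 0 0.035 -0.008 -0.08"

```text
t: 16.7
tool_pos: [0.6663, 0.0823, 0.1392]
orientation: [-0.05, 2.729, -0.138]
force: [2.9, -1.7, -1.2]
opening: 0.0122
```

Run:
```python
from h import *
tw()
```

```text
t 16.7 p [0.6663 0.0823 0.1392] q [ 0.118  0.072  1.805 -0.178  0.874 -1.402] F [ 2.9  -1.73 -1.23] T [-0.34 -0.32  0.28] op 0.0122
toolF [-2.08 -1.64  2.43] toolT [ 0.217 -0.337 -0.357] ang [-0.  -0.1  5.1]
```

drive_tool --pt "1 0 0 0 0.017 -0.004 -0.04" --pt "1 0 0 0 0.035 -0.008 -0.08" --pt "1 0 0 0 0.035 -0.008 -0.08" --pt "1 0 0 0 0.035 -0.008 -0.08"

```text
t: 17.03
tool_pos: [0.6661, 0.0824, 0.1392]
orientation: [0.067, 2.726, -0.114]
force: [1.5, -2.5, -0.2]
opening: 0.0128
```

Run:
```python
from h import *
tw()
```

```text
t 17.03 p [0.6661 0.0824 0.1392] q [ 0.118  0.071  1.805 -0.178  0.874 -1.316] F [ 1.54 -2.45 -0.23] T [-0.48 -0.15  0.47] op 0.0128
toolF [-1.39 -2.33  1.04] toolT [ 0.249 -0.213 -0.607] ang [-0.  -0.1 10. ]
```

drive_tool --pt "1 0 0 0 -0.035 0.008 0.08" --pt "1 0 0 0 -0.069 0.016 0.159" --pt "1 0 0 0 -0.104 0.024 0.239" --pt "1 0 0 0 -0.104 0.024 0.239" --pt "1 0 0 0 -0.104 0.024 0.239"

```text
t: 17.45
tool_pos: [0.666, 0.0824, 0.1391]
orientation: [-0.284, 2.723, -0.186]
force: [-1.0, -1.4, 1.3]
opening: 0.0119
```

Run:
```python
from h import *
tw()
```

```text
t 17.45 p [0.666  0.0824 0.1391] q [ 0.118  0.072  1.805 -0.177  0.875 -1.574] F [-1.   -1.45  1.32] T [-0.04  0.07 -0.63] op 0.0119
toolF [ 0.74 -1.46 -1.47] toolT [0.257 0.181 0.554] ang [-0.1 -0.1 -4.8]
```

drive_tool --pt "1 0 0 0 0.035 -0.008 -0.08" --pt "1 0 0 0 0.035 -0.008 -0.08" --pt "1 0 0 0 0.035 -0.008 -0.08"

```text
t: 17.7
tool_pos: [0.666, 0.0824, 0.1391]
orientation: [-0.168, 2.729, -0.162]
force: [-1.5, -1.1, 2.4]
opening: 0.0115
```

Run:
```python
from h import *
tw()
```

```text
t 17.7 p [0.666  0.0824 0.1391] q [ 0.118  0.071  1.805 -0.178  0.874 -1.489] F [-1.5  -1.14  2.39] T [-0.37  0.15 -0.29] op 0.0115
toolF [ 0.61 -1.31 -2.68] toolT [0.426 0.222 0.1  ] ang [-0.1 -0.1  0.1]
```

The torque is symmetric about zero and rises like a stiff detent, about 0.8 N·m at its peak. That is stiffer than stated, but it is neither a stop nor a jam. I'll grip with 60 N and try 25 degrees.

drive_tool --pt "1 0 0 0 0 0 0" --pt "1 0 0 0 0 0 0" --pt "1 0 0 0 0.035 -0.008 -0.08" --pt "1 0 0 0 0.069 -0.016 -0.159" --pt "1 0 0 0 0.104 -0.024 -0.239" --pt "1 0 0 0 0.138 -0.032 -0.319" --pt "1 0 0 0 0.138 -0.032 -0.319" --pt "1 0 0 0 0.138 -0.032 -0.319" --squeeze 60

```text
t: 18.37
tool_pos: [0.6669, 0.0824, 0.1395]
orientation: [0.304, 2.703, -0.064]
force: [4.1, -2.9, -1.5]
opening: 0.0137
```

Run:
```python
from h import *
tw()
```

```text
t 18.37 p [0.6669 0.0824 0.1395] q [ 0.119  0.072  1.805 -0.181  0.872 -1.139] F [ 4.13 -2.93 -1.47] T [-0.77 -0.42  1.03] op 0.0137
toolF [-3.66 -1.94  3.26] toolT [ 0.181 -0.576 -1.211] ang [-0.  -0.2 20. ]
```

Run:
```python
from h import *
tw(); c=wcam('w15.png'); K=K0+[0,.0015,0]
b=cv2.resize(c['image'][150:330,180:400,::-1],None,fx=3.5,fy=3.5,interpolation=cv2.INTER_CUBIC)
for d,col in [(0,(255,0,0)),(10,(0,255,0)),(20,(0,0,255))]:
    h=cv2.convexHull(barhull(K,d,c)); cv2.polylines(b,[((h-[180,150]+.5)*3.5).astype(int)],True,col)
cv2.imwrite('pics/w15c.png',b)
s=snap('scene','s15.png'); cv2.imwrite('pics/s15c.png',cv2.resize(s['image'][180:260,300:380,::-1],None,fx=7,fy=7,interpolation=cv2.INTER_CUBIC))
```

```text
t 18.37 p [0.6669 0.0824 0.1395] q [ 0.119  0.072  1.805 -0.181  0.872 -1.139] F [ 4.13 -2.93 -1.47] T [-0.77 -0.42  1.03] op 0.0137
toolF [-3.66 -1.94  3.26] toolT [ 0.181 -0.576 -1.211] ang [-0.  -0.2 20. ]
```

View pics/w15c.png

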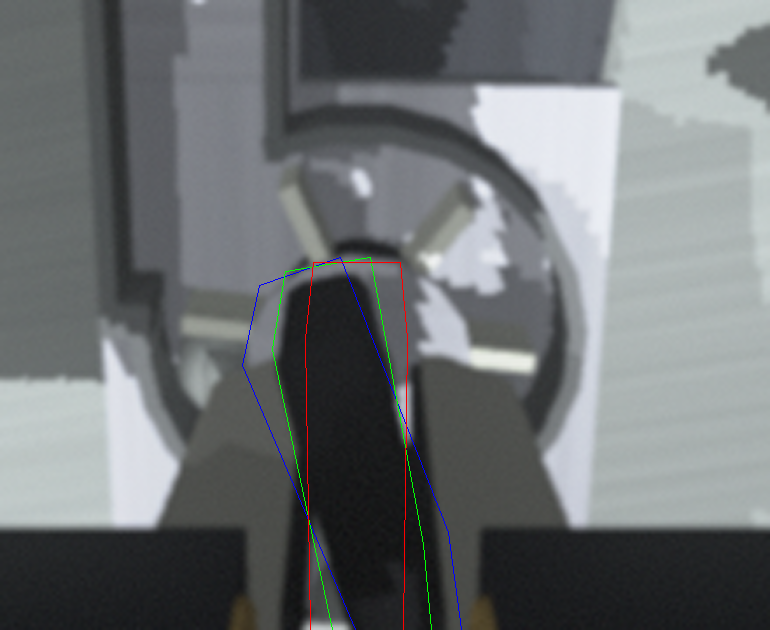

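View pics/s15c.png

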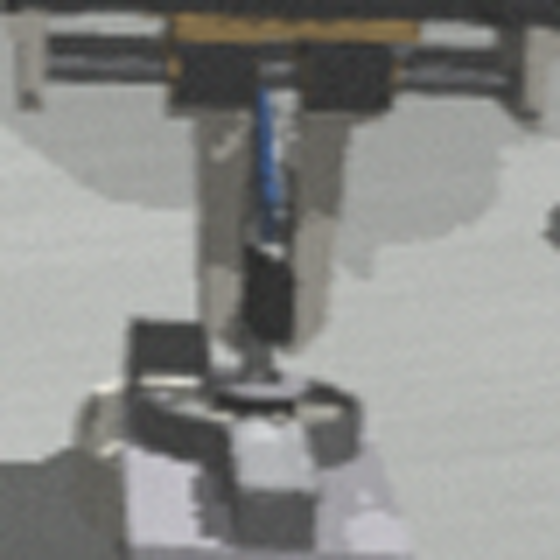

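drive_tool --pt "1 0 0 0 0 0 0" --pt "1 0 0 0 0 0 0" --pt "1 0 0 0 0 0 0" --pt "1 0 0 0 0 0 0" --pt "1 0 0 0 0 0 0" --pt "1 0 0 0 0 0 0"

```text
t: 18.97
tool_pos: [0.6669, 0.0823, 0.1395]
orientation: [0.304, 2.704, -0.065]
force: [4.1, -2.1, -1.6]
opening: 0.0138
```

Run:
```python
from h import *
import pickle
tw()
c=pickle.load(open('w10.pkl','rb'))
cv2.imwrite('pics/w10c.png',cv2.resize(c['image'][95:335,190:360,::-1],None,fx=2.5,fy=2.5,interpolation=cv2.INTER_CUBIC))
i=cv2.imread('pics/t9.png'); cv2.imwrite('pics/t9c.png',cv2.resize(i[140:220,200:260],None,fx=7,fy=7,interpolation=cv2.INTER_CUBIC))
i=cv2.imread('pics/w11.png'); cv2.imwrite('pics/w11c.png',cv2.resize(i[150:340,200:380],None,fx=3,fy=3,interpolation=cv2.INTER_CUBIC))
```

```text
t 18.97 p [0.6669 0.0823 0.1395] q [ 0.119  0.072  1.805 -0.181  0.872 -1.14 ] F [ 4.09 -2.07 -1.57] T [-0.74 -0.48  1.  ] op 0.0138
toolF [-3.41 -1.11  3.25] toolT [ 0.153 -0.629 -1.169] ang [-0.  -0.2 20. ]
```

View pics/t9c.png

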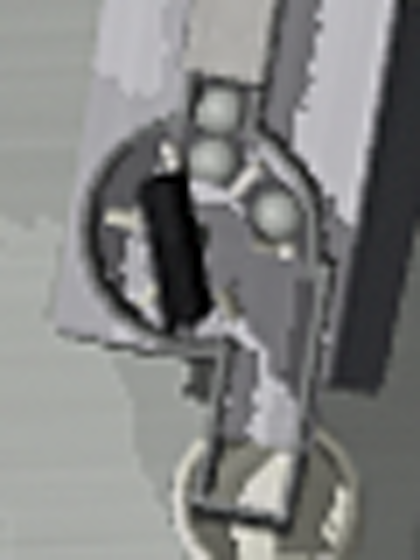

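View pics/w11c.png

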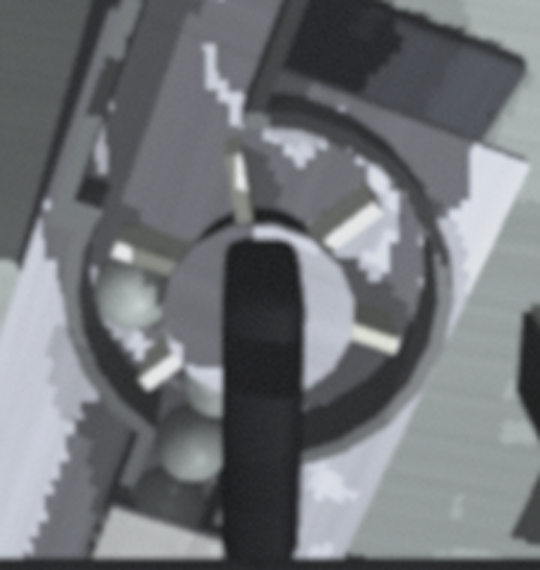

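Run:
```python
from h import *
st=robot.read_state(); print(st['joint_torque'].round(3)); tw()
```

```text
[  1.016 -52.083 -46.793   0.712  -1.417   1.213]
t 18.97 p [0.6669 0.0823 0.1395] q [ 0.119  0.072  1.805 -0.181  0.872 -1.14 ] F [ 4.09 -2.07 -1.57] T [-0.74 -0.48  1.  ] op 0.0138
toolF [-3.41 -1.11  3.25] toolT [ 0.153 -0.629 -1.169] ang [-0.  -0.2 20. ]
```

drive_tool --pt "1 0 0 0 -0.069 0.016 0.159" --pt "1 0 0 0 -0.138 0.032 0.319" --pt "1 0 0 0 -0.138 0.032 0.319" --pt "1 0 0 0 -0.138 0.032 0.319" --pt "1 0 0 0 -0.138 0.032 0.319" --pt "1 0 0 0 -0.138 0.032 0.319" --squeeze 20

```text
t: 19.47
tool_pos: [0.666, 0.0823, 0.1389]
orientation: [-0.163, 2.729, -0.161]
force: [-2.9, -2.7, 2.7]
opening: 0.0121
```

```bash
sed -i "s/^    st=where(); r=R.from_rotvec(st\['orientation'\]); print('toolF'/    st=where(); r=R.from_rotvec(st['orientation']); print('j6',st['joint_torque'][5].round(3)); print('toolF'/" h.py
python3 - <<'E'
from h import *
tw()
E
```

```text
t 19.47 p [0.666  0.0823 0.1389] q [ 0.118  0.072  1.805 -0.178  0.874 -1.485] F [-2.92 -2.66  2.71] T [-0.5   0.3  -0.32] op 0.0121
j6 -0.173
toolF [ 1.99 -2.72 -3.4 ] toolT [0.544 0.386 0.067] ang [-0.1 -0.1  0.3]
```

drive_tool --pt "1 0 0 0 0.017 -0.004 -0.04" --pt "1 0 0 0 0.017 -0.004 -0.04" --pt "1 0 0 0 0.017 -0.004 -0.04" --pt "1 0 0 0 0.017 -0.004 -0.04"

```text
t: 19.8
tool_pos: [0.666, 0.0824, 0.139]
orientation: [-0.108, 2.73, -0.15]
force: [-3.7, -2.6, 1.7]
opening: 0.0119
```

Run:
```python
from h import *
tw()
```

```text
t 19.8 p [0.666  0.0824 0.139 ] q [ 0.118  0.072  1.805 -0.178  0.874 -1.444] F [-3.65 -2.57  1.68] T [-0.49  0.32 -0.16] op 0.0119
j6 0.205
toolF [ 2.94 -2.55 -2.76] toolT [ 0.476  0.365 -0.075] ang [-0.  -0.1  2.6]
```

drive_tool --pt "1 0 0 0 -0.035 0.008 0.08" --pt "1 0 0 0 -0.069 0.016 0.159" --pt "1 0 0 0 -0.104 0.024 0.239" --pt "1 0 0 0 -0.104 0.024 0.239" --pt "1 0 0 0 -0.104 0.024 0.239"

```text
t: 20.22
tool_pos: [0.6661, 0.0825, 0.1389]
orientation: [-0.461, 2.706, -0.222]
force: [-1.8, -1.8, -0.6]
opening: 0.0139
```

Run:
```python
from h import *
tw(); c=wcam('w16.png'); K=K0+[0,.0015,0]
b=cv2.resize(c['image'][150:330,180:400,::-1],None,fx=3.5,fy=3.5,interpolation=cv2.INTER_CUBIC)
for d,col in [(0,(255,0,0)),(-8,(0,255,0)),(-13,(0,0,255))]:
    h=cv2.convexHull(barhull(K,d,c)); cv2.polylines(b,[((h-[180,150]+.5)*3.5).astype(int)],True,col)
cv2.imwrite('pics/w16c.png',b)
```

```text
t 20.22 p [0.6661 0.0825 0.1389] q [ 0.118  0.072  1.805 -0.177  0.875 -1.703] F [-1.81 -1.82 -0.57] T [-0.02  0.21 -0.54] op 0.0139
j6 -1.169
toolF [ 2.4  -1.06 -0.04] toolT [0.134 0.316 0.461] ang [ -0.1  -0.1 -12.2]
```

View pics/w16c.png

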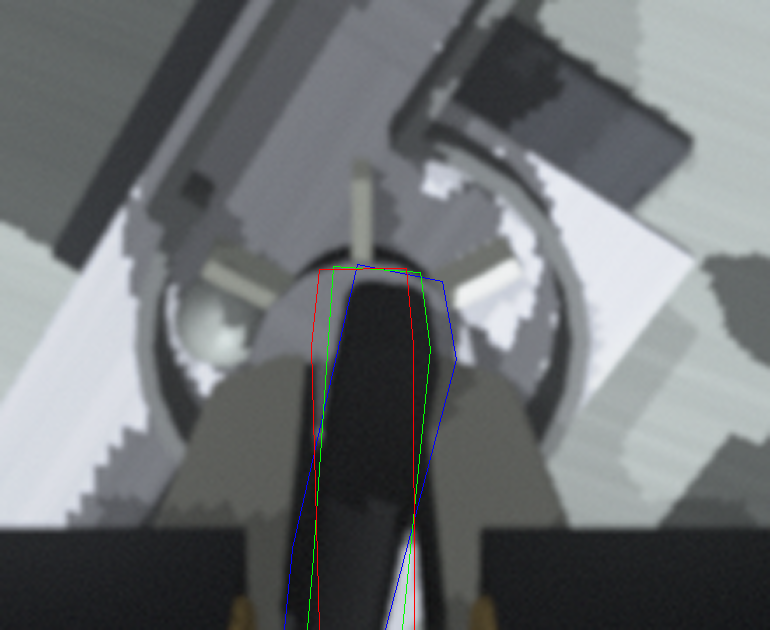

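Run:
```python
from h import *
from meas import p,w
import pickle
c,t=pickle.load(open('p9.pkl','rb'))
Rd=(R.from_euler('z',p[2])*R.from_euler('y',-np.radians(24))).as_matrix(); O=np.append(p[:2],.084)
def deck(c,u,v,h):
    o,d=ray(c,u,v); o=Rd.T@(o-O); d=Rd.T@d; return ((o+d*(h-o[2])/d[2])*1e3).round(1)
f=lambda x,y:(200+x/7-.5,140+y/7-.5)
for n,q,h in [('ball0',(275,212),.008),('ball1',(210,160),.008),('ball2',(218,108),.008),('ringL',(92,215),.016),('ringR',(318,215),.016),('mouthL',(190,130),.016),('mouthR',(262,125),.016),('padTR',(245,180),.012),('padR',(287,250),.012),('padTL',(168,157),.012),('padL',(118,216),.012),('padBL',(140,295),.012),('padBR',(235,300),.012)]:
    d=deck(t,*f(*q),h); print(n,d,'r',np.hypot(d[0],d[1]).round(1),'ang',np.degrees(np.arctan2(d[1],d[0])).round(0))
```

```text
ball0 [ 11.4 -19.2   8. ] r 22.3 ang -59.0
ball1 [23.7  3.   8. ] r 23.9 ang 7.0
ball2 [39.9  3.   8. ] r 40.0 ang 4.0
ringL [ 1.6 35.2 16. ] r 35.2 ang 87.0
ringR [ 13.9 -33.5  16. ] r 36.3 ang -67.0
mouthL [32.7  9.2 16. ] r 34.0 ang 16.0
mouthR [ 38.  -12.4  16. ] r 40.0 ang -18.0
padTR [20.  -9.2 12. ] r 22.0 ang -25.0
padR [  1.  -25.2  12. ] r 25.2 ang -88.0
padTL [22.8 15.3 12. ] r 27.5 ang 34.0
padL [ 2.1 28.  12. ] r 28.1 ang 86.0
padBL [-20.9  17.7  12. ] r 27.4 ang 140.0
padBR [-17.1 -11.7  12. ] r 20.7 ang -146.0
```

The bar also resists CCW, at −6 to −7 degrees. The resistance is elastic with no hysteresis, so this is the detent spring itself. The ball and paddle geometry on the deck shows no jam. A larger lag of the fingers gives more couple, so I'll go to +35 degrees at 60 N and watch.

drive_tool --pt "1 0 0 0 0.043 -0.01 -0.1" --pt "1 0 0 0 0.086 -0.02 -0.2" --pt "1 0 0 0 0.13 -0.03 -0.299" --pt "1 0 0 0 0.173 -0.04 -0.399" --pt "1 0 0 0 0.216 -0.049 -0.498" --pt "1 0 0 0 0.26 -0.059 -0.598" --pt "1 0 0 0 0.294 -0.067 -0.678" --pt "1 0 0 0 0.329 -0.075 -0.758" --pt "1 0 0 0 0.329 -0.075 -0.758" --pt "1 0 0 0 0.329 -0.075 -0.758" --squeeze 60

```text
t: 21.1
tool_pos: [0.6663, 0.0822, 0.1392]
orientation: [0.654, 2.641, 0.01]
force: [-0.8, -3.5, 0.7]
opening: 0.0164
```

Run:
```python
from h import *
tw(); c=wcam('w17.png'); K=K0+[0,.0015,0]
b=cv2.resize(c['image'][150:330,180:400,::-1],None,fx=3.5,fy=3.5,interpolation=cv2.INTER_CUBIC)
for d,col in [(10,(255,0,0)),(20,(0,255,0)),(35,(0,0,255))]:
    h=cv2.convexHull(barhull(K,d,c)); cv2.polylines(b,[((h-[180,150]+.5)*3.5).astype(int)],True,col)
cv2.imwrite('pics/w17c.png',b)
```

```text
t 21.1 p [0.6663 0.0822 0.1392] q [ 0.119  0.072  1.804 -0.181  0.874 -0.877] F [-0.81 -3.53  0.68] T [-1.49  0.29  2.01] op 0.0164
j6 3.124
toolF [-1.19 -3.43 -0.62] toolT [ 0.527 -0.197 -2.458] ang [ 0.  -0.1 34.9]
```

View pics/w17c.png

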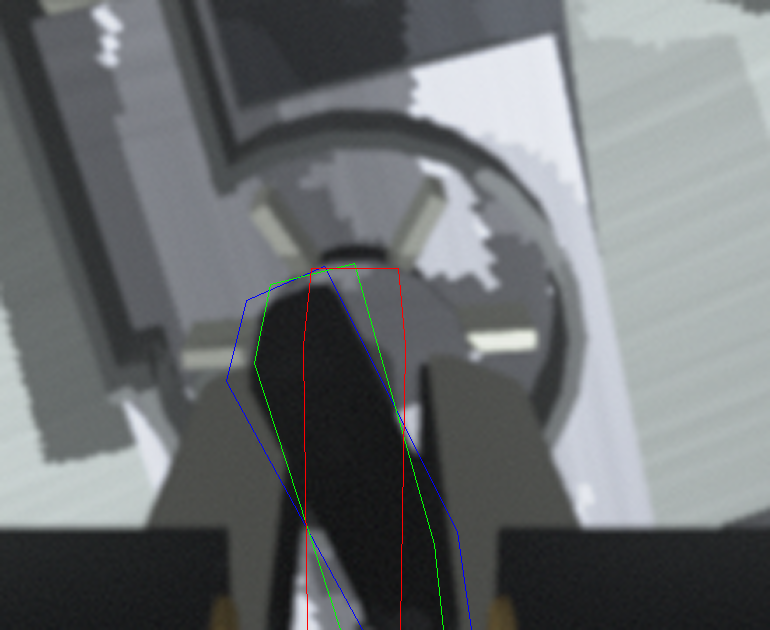

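drive_tool --pt "1 0 0 0 0 0 0" --pt "1 0 0 0 0 0 0" --pt "1 0 0 0 0 0 0" --pt "1 0 0 0 0 0 0" --pt "1 0 0 0 0 0 0"

```text
t: 21.57
tool_pos: [0.6663, 0.0822, 0.1392]
orientation: [0.658, 2.64, 0.011]
force: [-0.4, -5.8, 0.8]
opening: 0.0168
```

Run:
```python
from h import *
tw(); c=wcam('w18.png');t=snap('top','t18.png');s=snap('scene','s18.png')
a=cv2.resize(t['image'][120:240,150:270,::-1],None,fx=3.3,fy=3.3,interpolation=cv2.INTER_CUBIC)
b=cv2.resize(s['image'][160:280,290:410,::-1],None,fx=3.3,fy=3.3,interpolation=cv2.INTER_CUBIC)
cv2.imwrite('pics/c18.png',np.hstack([a,b]))
```

```text
t 21.57 p [0.6663 0.0822 0.1392] q [ 0.119  0.072  1.804 -0.18   0.874 -0.876] F [-0.38 -5.85  0.85] T [-1.57  0.2   1.94] op 0.0168
j6 2.419
toolF [-2.67 -5.27 -0.39] toolT [ 0.583 -0.317 -2.415] ang [ 0.  -0.1 35.1]
```

View pics/c18.png

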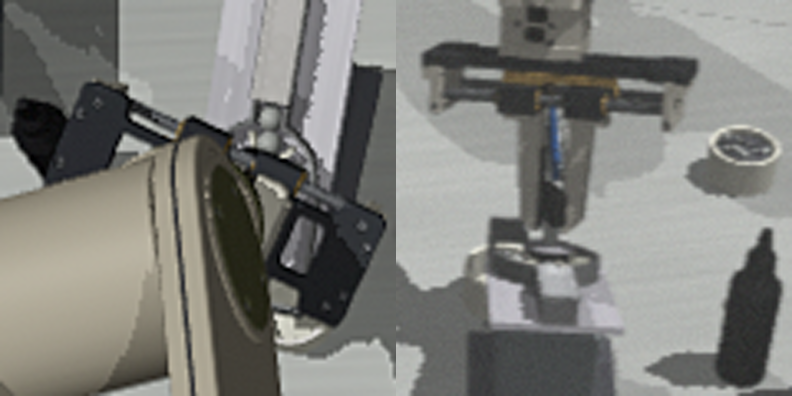

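View pics/w18.png

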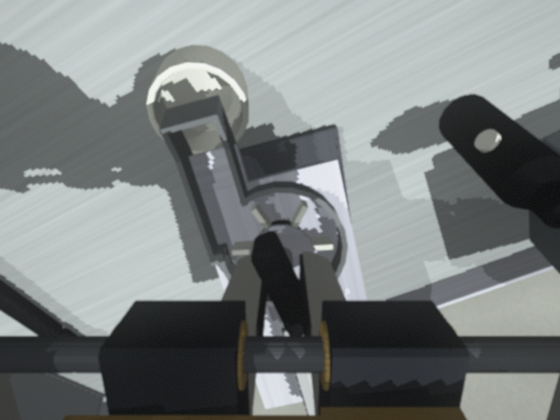

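```bash
cat > dk.py <<'E'
from h import *
from meas import p,w
Rd=(R.from_euler('z',p[2])*R.from_euler('y',-np.radians(24))).as_matrix(); O=np.append(p[:2],.084)
def deck(c,u,v,h):
    o,d=ray(c,u,v); o=Rd.T@(o-O); d=Rd.T@d; return ((o+d*(h-o[2])/d[2])*1e3).round(1)
E
python3 - <<'E'
from dk import *
t=robot.read_camera('top')
for nm,f in (('t9','pics/t9.png'),('t18','pics/t18.png')):
    i=cv2.imread(f); cv2.imwrite(f'pics/{nm}z.png',cv2.resize(i[140:185,215:250],None,fx=11,fy=11,interpolation=cv2.INTER_CUBIC))
a=cv2.imread('pics/t9z.png');b=cv2.imread('pics/t18z.png');cv2.imwrite('pics/cmp.png',np.hstack([a,b]));print(a.shape)
E
```

```text
(495, 385, 3)
```

View pics/cmp.png

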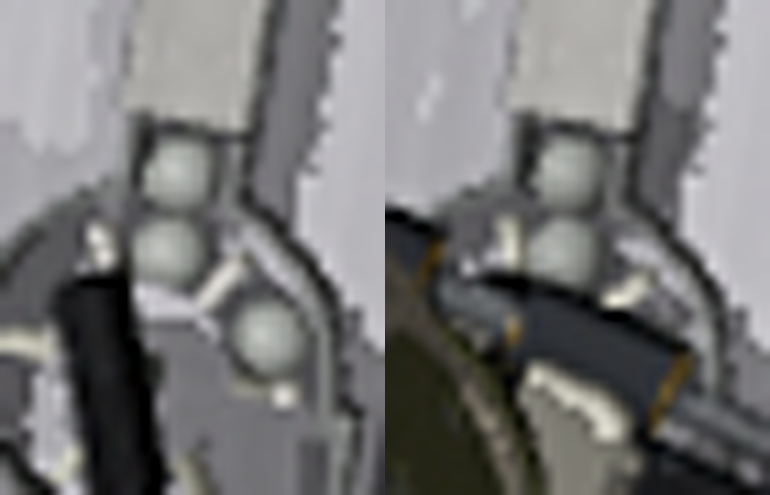

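Run:
```python
from dk import *
c=robot.read_camera('wrist')
def T(F,p): 
    M=np.eye(4);M[:3,:3]=F.as_matrix();M[:3,3]=p;return M@c['mount']
def a(name,deg,pos,pts):
    c['T']=T(kf(deg),pos)
    for q in pts:
        d=deck(c,180+q[0]/3.5-.5,150+q[1]/3.5-.5,.013); print(name,q,d,np.hypot(d[0],d[1]).round(1),np.degrees(np.arctan2(d[1],d[0])).round(1))
a('w14',0.2,[.6662,.0823,.1392],[(337,215),(238,303),(472,258),(365,250)])
a('w15',20,[.6669,.0824,.1395],[(305,218),(215,328),(438,222),(503,360)])
a('w17',35,[.6663,.0822,.1392],[(278,225),(215,358),(418,225),(505,340)])
a('w16',-12.2,[.6661,.0825,.1389],[(362,220),(243,278),(485,272)])
print(robot.read_state()['t'])
```

```text
w14 (337, 215) [-19.8  -8.9  13. ] 21.7 -155.8
w14 (238, 303) [ -0.2 -19.   13. ] 19.0 -90.6
w14 (472, 258) [-20.3  13.9  13. ] 24.6 145.6
w14 (365, 250) [-15.8  -2.8  13. ] 16.0 -170.0
w15 (305, 218) [-21.2  -5.7  13. ] 22.0 -165.0
w15 (215, 328) [ -2.4 -20.7  13. ] 20.8 -96.6
w15 (438, 222) [-20.6  15.4  13. ] 25.7 143.2
w15 (503, 360) [ 3.3 26.6 13. ] 26.8 82.9
w17 (278, 225) [-23.3  -4.1  13. ] 23.7 -170.0
w17 (215, 358) [ -3.8 -20.5  13. ] 20.8 -100.5
w17 (418, 225) [-17.5  17.5  13. ] 24.7 135.0
w17 (505, 340) [ 5.4 26.4 13. ] 26.9 78.4
w16 (362, 220) [-18.5  -9.4  13. ] 20.8 -153.1
w16 (243, 278) [ -0.  -20.4  13. ] 20.4 -90.0
w16 (485, 272) [-21.7  12.   13. ] 24.8 151.1
21.8167
```

drive_tool --pt "1 0 0 0 0.021 -0.005 -0.048" --pt "1 0 0 0 0.042 -0.009 -0.096" --pt "1 0 0 0 0.062 -0.014 -0.144" --pt "1 0 0 0 0.083 -0.019 -0.191" --pt "1 0 0 0 0.104 -0.024 -0.239" --pt "1 0 0 0 0.104 -0.024 -0.239" --squeeze 60

```text
t: 22.32
tool_pos: [0.6657, 0.0823, 0.139]
orientation: [1.001, 2.535, 0.087]
force: [-5.8, -5.8, 3.6]
opening: 0.0224
```

Run:
```python
from h import *
tw(); c=wcam('w19.png'); K=K0+[0,.0015,0]
b=cv2.resize(c['image'][150:330,180:400,::-1],None,fx=3.5,fy=3.5,interpolation=cv2.INTER_CUBIC)
for d,col in [(20,(255,0,0)),(30,(0,255,0)),(50,(0,0,255))]:
    h=cv2.convexHull(barhull(K,d,c)); cv2.polylines(b,[((h-[180,150]+.5)*3.5).astype(int)],True,col)
cv2.imwrite('pics/w19c.png',b)
```

```text
t 22.32 p [0.6657 0.0823 0.139 ] q [ 0.119  0.072  1.805 -0.181  0.875 -0.611] F [-5.83 -5.82  3.64] T [-1.76  0.67  2.51] op 0.0224
j6 4.291
toolF [-1.33 -7.3  -5.11] toolT [ 0.718 -0.121 -3.049] ang [ 0.  -0.1 50.2]
```

View pics/w19c.png

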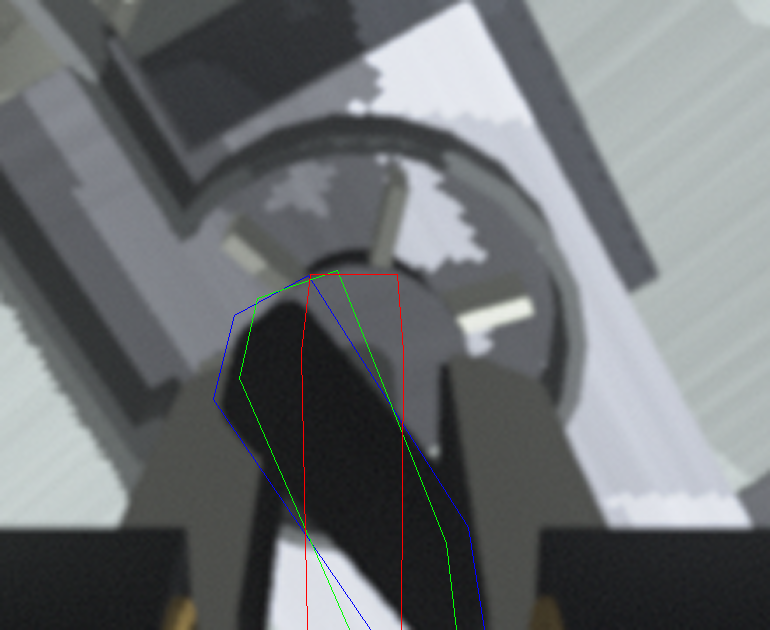

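Even at 3 N·m the bar sits at only about 17 degrees. This isn't a 0.1 N·m detent, so I'll check whether my hard squeeze causes it by easing the grip to 3 N in place.

drive_tool --pt "1 0 0 0 0 0 0" --pt "1 0 0 0 0 0 0" --pt "1 0 0 0 0 0 0" --pt "1 0 0 0 0 0 0" --squeeze 3

```text
t: 22.7
tool_pos: [0.666, 0.0825, 0.139]
orientation: [1.001, 2.534, 0.089]
force: [-3.0, -2.8, 0.9]
opening: 0.0327
```

Run:
```python
from h import *
tw(); c=wcam('w20.png'); K=K0+[0,.0015,0]
b=cv2.resize(c['image'][150:330,180:400,::-1],None,fx=3.5,fy=3.5,interpolation=cv2.INTER_CUBIC)
for d,col in [(0,(255,0,0)),(20,(0,255,0)),(50,(0,0,255))]:
    h=cv2.convexHull(barhull(K,d,c)); cv2.polylines(b,[((h-[180,150]+.5)*3.5).astype(int)],True,col)
cv2.imwrite('pics/w20c.png',b)
```

```text
t 22.7 p [0.666  0.0825 0.139 ] q [ 0.119  0.072  1.805 -0.179  0.874 -0.612] F [-3.   -2.76  0.91] T [-0.44  0.46 -0.14] op 0.0327
j6 0.087
toolF [-0.19 -3.77 -1.77] toolT [ 0.643  0.025 -0.091] ang [-0.  -0.1 50.3]
```

View pics/w20c.png

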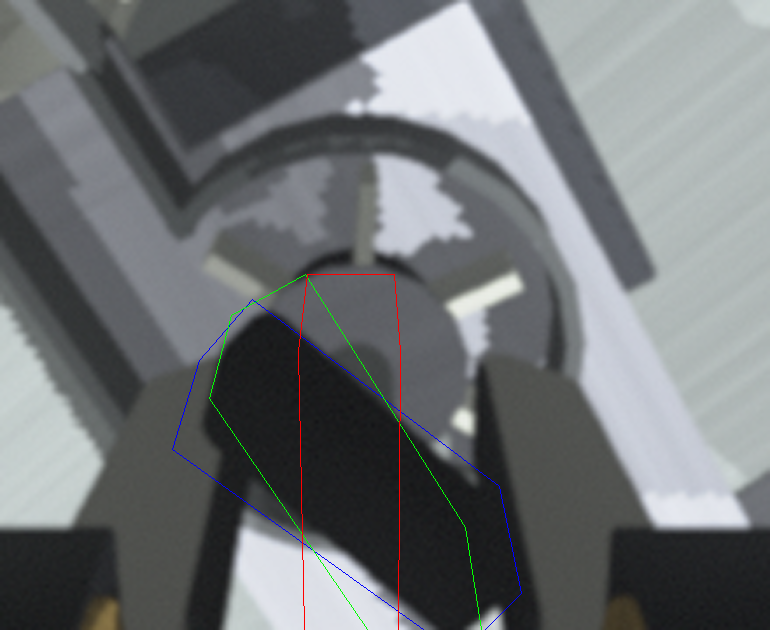

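Run:
```python
from dk import *
c=robot.read_camera('wrist')
def T(F,p): 
    M=np.eye(4);M[:3,:3]=F.as_matrix();M[:3,3]=p;return M@c['mount']
def a(name,deg,pos,pts,h):
    c['T']=T(kf(deg),pos)
    for q in pts:
        d=deck(c,180+q[0]/3.5-.5,150+q[1]/3.5-.5,h); print(name,q,h,d,np.hypot(d[0],d[1]).round(1),np.degrees(np.arctan2(d[1],d[0])).round(1))
P14=[.6662,.0823,.1392]
a('ball0',0.2,P14,[(208,346)],.008)
for h in (0,.016): a('block',0.2,P14,[(152,222),(178,222)],h)
a('chuteinnerL right wall top inner',0.2,P14,[(215,20),(160,190),(118,240),(160,330)],.016)
a('chute left wall corner',0.2,P14,[(348,140),(375,95)],.016)
P16=[.6661,.0825,.1389]
a('w16 ball0',-12.2,P16,[(215,325)],.008)
i=cv2.imread('pics/w20.png'); print(i.shape)
cv2.imwrite('pics/w20z.png',cv2.resize(i[60:300,150:400],None,fx=3,fy=2.4*1.0,interpolation=cv2.INTER_CUBIC))
i=cv2.imread('pics/w14.png'); cv2.imwrite('pics/w14z.png',cv2.resize(i[100:290,190:360],None,fx=3.1,fy=3.1,interpolation=cv2.INTER_CUBIC))
```

```text
ball0 (208, 346) 0.008 [ 10.8 -21.3   8. ] 23.9 -63.1
block (152, 222) 0 [ -4.1 -37.    0. ] 37.2 -96.3
block (178, 222) 0 [ -5.6 -32.9   0. ] 33.4 -99.7
block (152, 222) 0.016 [-10.  -36.1  16. ] 37.5 -105.5
block (178, 222) 0.016 [-11.3 -32.3  16. ] 34.2 -109.3
chuteinnerL right wall top inner (215, 20) 0.016 [-43.4 -36.5  16. ] 56.7 -139.9
chuteinnerL right wall top inner (160, 190) 0.016 [-15.4 -36.5  16. ] 39.6 -112.9
chuteinnerL right wall top inner (118, 240) 0.016 [ -5.3 -40.3  16. ] 40.6 -97.5
chuteinnerL right wall top inner (160, 330) 0.016 [  7.1 -29.6  16. ] 30.4 -76.5
chute left wall corner (348, 140) 0.016 [-32.8 -11.7  16. ] 34.8 -160.4
chute left wall corner (375, 95) 0.016 [-40.8 -10.2  16. ] 42.1 -166.0
w16 ball0 (215, 325) 0.008 [ 11.5 -19.6   8. ] 22.7 -59.6
(420, 560, 3)
```

View pics/w14z.png

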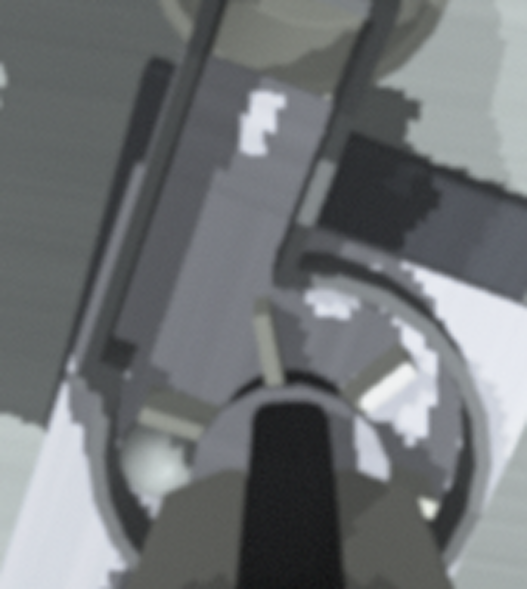

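drive_tool --pt "1 0 0 0 0 0 0" --pt "1 0 0 0 0 0 0" --pt "1 0 0 0 0 0 0" --squeeze 3

```text
t: 23.05
tool_pos: [0.666, 0.0825, 0.1389]
orientation: [0.999, 2.535, 0.088]
force: [-2.8, -3.4, -0.3]
opening: 0.0327
```

Run:
```python
from h import *
tw()
```

```text
t 23.05 p [0.666  0.0825 0.1389] q [ 0.119  0.072  1.805 -0.18   0.874 -0.612] F [-2.76 -3.37 -0.27] T [-0.43  0.45 -0.16] op 0.0327
j6 0.08
toolF [-0.33 -4.32 -0.55] toolT [ 0.637  0.025 -0.065] ang [-0.  -0.1 50.2]
```

drive_tool --pt "1 0 0 0 0 0 0" --pt "1 0 0 0 0 0 0" --pt "1 0 0 0 0 0 0" --squeeze 10

```text
t: 23.3
tool_pos: [0.6661, 0.0824, 0.139]
orientation: [0.999, 2.535, 0.087]
force: [-2.1, -2.9, -0.3]
opening: 0.0308
```

Run:
```python
from h import *
tw()
```

```text
t 23.3 p [0.6661 0.0824 0.139 ] q [ 0.119  0.072  1.805 -0.18   0.874 -0.613] F [-2.09 -2.87 -0.33] T [-0.52  0.47 -0.07] op 0.0308
j6 0.212
toolF [-0.42 -3.53 -0.27] toolT [ 0.683  0.002 -0.191] ang [-0.  -0.1 50.2]
```

The torque doesn't depend on angle alone: with a soft grip the bar rests near 5 degrees with almost no torque. I'll let go, back off along the axis and look at the wheel, balls and bar.

drive_tool --pt "0.5 0 0 0 0 0 0" --pt "0.4 0 0 0 0 0 0" --pt "0.35 -0.16 0.04 0.37 0 0 0" --pt "0.35 -0.32 0.07 0.73 0 0 0" --pt "0.35 -0.48 0.11 1.1 0 0 0" --pt "0.35 -0.64 0.15 1.46 0 0 0" --pt "0.35 -0.79 0.18 1.83 0 0 0" --pt "0.35 -0.95 0.22 2.19 -0.04 0.01 0.1" --pt "0.35 -0.95 0.22 2.19 -0.08 0.02 0.2" --pt "0.35 -0.95 0.22 2.19 -0.13 0.03 0.3" --pt "0.35 -0.95 0.22 2.19 -0.13 0.03 0.3"

```text
t: 24.22
tool_pos: [0.6425, 0.0881, 0.1954]
orientation: [0.563, 2.661, -0.008]
force: [-0.6, 0.2, -0.5]
opening: 0.0603
```

Run:
```python
from h import *
tw(); c=wcam('w21.png'); K=K0+[0,.0015,0]
t=snap('top','t21.png'); s=snap('scene','s21.png')
b=cv2.resize(c['image'][80:330,180:400,::-1],None,fx=3,fy=3,interpolation=cv2.INTER_CUBIC)[:600]
for d,col in [(0,(255,0,0)),(10,(0,255,0))]:
    h=cv2.convexHull(barhull(K,d,c)); cv2.polylines(b,[((h-[180,80]+.5)*3).astype(int)],True,col)
cv2.imwrite('pics/w21c.png',b)
cv2.imwrite('pics/t21c.png',cv2.resize(t['image'][140:220,195:265,::-1],None,fx=7,fy=7,interpolation=cv2.INTER_CUBIC))
```

```text
t 24.22 p [0.6425 0.0881 0.1954] q [ 0.135 -0.046  1.816 -0.173  0.981 -0.951] F [-0.55  0.24 -0.48] T [0.06 0.05 0.02] op 0.0603
j6 -2.458
toolF [ 0.74 -0.04  0.2 ] toolT [-0.039  0.066 -0.002] ang [-0.1 -0.2 31.1]
```

View pics/w21c.png

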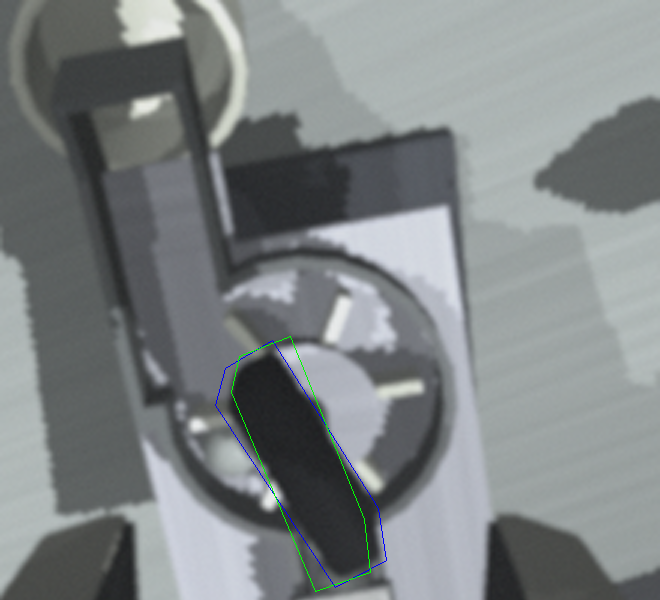

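View pics/t21c.png

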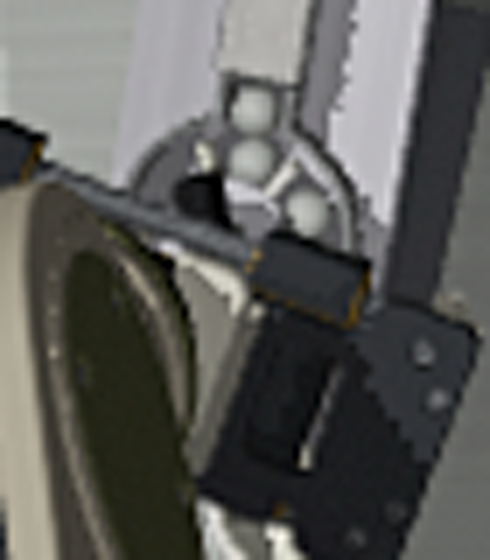

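Run:
```python
from dk import *
c=robot.read_camera('wrist')
def T(F,p): 
    M=np.eye(4);M[:3,:3]=F.as_matrix();M[:3,3]=p;return M@c['mount']
def a(name,deg,pos,pts,h=.013,o=150,s=3.5):
    c['T']=T(kf(deg),pos); r=[]
    for q in pts:
        d=deck(c,180+q[0]/s-.5,o+q[1]/s-.5,h); r.append((np.degrees(np.arctan2(d[1],d[0])).round(1),np.hypot(*d[:2]).round(1)))
    print(name,r)
def b(name,deg,pos,e,h,o=150,s=3.5):
    # bar edge direction from pts along top edge
    c['T']=T(kf(deg),pos); P=[deck(c,180+q[0]/s-.5,o+q[1]/s-.5,h) for q in e]; d=P[1]-P[0]; print(name,'bar edge',P[0],P[1],np.degrees(np.arctan2(d[1],d[0])).round(1))
# paddle outer tip / root pairs -> directions
a('w14',.2,[.6662,.0823,.1392],[(333,178),(345,250),(200,292),(262,312),(495,238),(445,280)])
a('w19',50.2,[.6657,.0823,.1390],[(230,238),(285,285),(395,180),(382,258),(530,305),(462,322)])
a('w20',50.2,[.6660,.0825,.1389],[(212,258),(262,288),(367,185),(362,262),(520,278),(452,308)])
a('w17',35,[.6663,.0822,.1392],[(258,208),(300,255),(435,195),(403,258),(535,338),(470,340)])
# bar right edge of top face in w19, w20 (top face h=66)
b('w19',50.2,[.6657,.0823,.1390],[(300,305),(468,560)],.060)
b('w20',50.2,[.6660,.0825,.1389],[(270,315),(475,485)],.060)
b('w17',35,[.6663,.0822,.1392],[(253,360),(318,540)],.060)
b('w21',31.1,[.6425,.0881,.1954],[(275,350),(372,520)],.066,80,3)
b('w21',31.1,[.6425,.0881,.1954],[(230,400),(325,560)],.066,80,3)
```

```text
w14 [(np.float64(-155.6), np.float64(27.8)), (np.float64(-158.5), np.float64(15.8)), (np.float64(-89.8), np.float64(25.4)), (np.float64(-90.0), np.float64(14.9)), (np.float64(146.9), np.float64(29.5)), (np.float64(144.0), np.float64(18.9))]
w19 [(np.float64(-169.4), np.float64(27.2)), (np.float64(-174.1), np.float64(15.6)), (np.float64(134.2), np.float64(31.4)), (np.float64(129.0), np.float64(18.4)), (np.float64(76.4), np.float64(31.9)), (np.float64(77.0), np.float64(20.5))]
w20 [(np.float64(-160.3), np.float64(26.8)), (np.float64(-164.1), np.float64(17.5)), (np.float64(141.3), np.float64(29.7)), (np.float64(137.6), np.float64(16.9)), (np.float64(85.2), np.float64(32.2)), (np.float64(85.2), np.float64(20.2))]
w17 [(np.float64(-166.8), np.float64(27.5)), (np.float64(-173.2), np.float64(17.6)), (np.float64(135.4), np.float64(30.3)), (np.float64(132.6), np.float64(18.8)), (np.float64(78.6), np.float64(31.8)), (np.float64(79.4), np.float64(21.2))]
w19 bar edge [-26.3  10.4  60. ] [15.3 10.9 60. ] 0.7
w20 bar edge [-26.8   6.8  60. ] [ 6.1 17.2 60. ] 17.5
w17 bar edge [-21.2  -4.7  60. ] [ 5.3 -3.8 60. ] 1.9
w21 bar edge [-28.8   2.7  66. ] [ 9.6 14.7 66. ] 17.4
w21 bar edge [-20.6  -7.9  66. ] [16.5  3.8 66. ] 17.5
```

Run:
```python
from h import *
i=cv2.imread('pics/w21.png'); cv2.imwrite('pics/w21z.png',cv2.resize(i[165:285,210:340],None,fx=5.5,fy=5,interpolation=cv2.INTER_LANCZOS4))
i=cv2.imread('pics/w11.png'); cv2.imwrite('pics/w11z.png',cv2.resize(i[200:325,215:340],None,fx=5,fy=4.8,interpolation=cv2.INTER_LANCZOS4))
```

```text
(no output)
```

View pics/w21z.png

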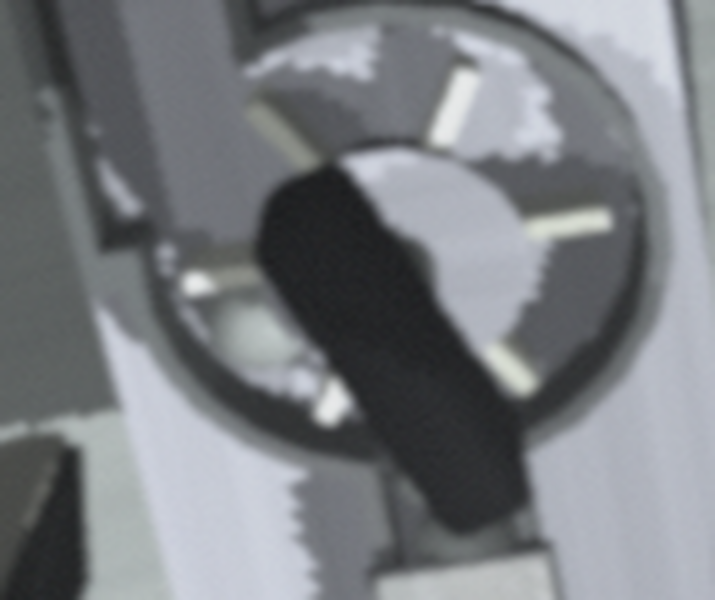

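View pics/w11z.png

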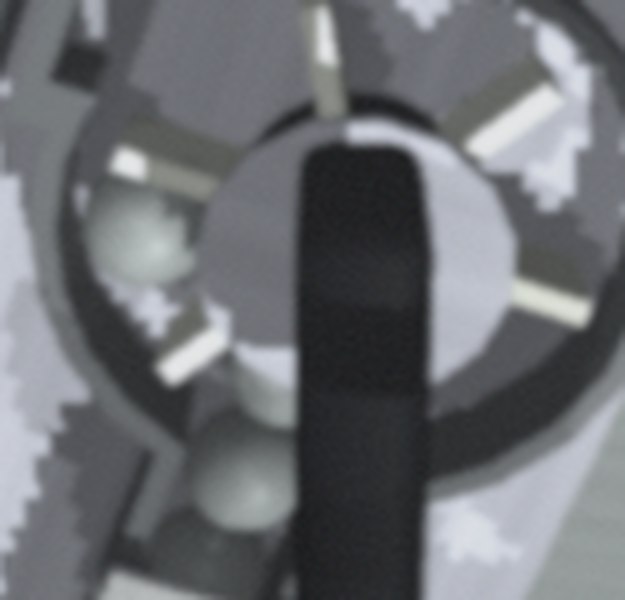

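The wheel, balls and paddles look normal, and the bar is back at its click. Next I'll try a lengthwise grip, with the jaws on the bar's ends. That clears the shaft and gives a 46 mm lever.

Run:
```python
from h import *
st=where(); K=np.array([.6684,.0819,.1335])
print(R.from_rotvec(st['orientation']).as_rotvec())
go(K+.055*AX,kf(90)); go(K,kf(90))
# bar extents in w21 & earlier w10: project candidate bar ends, compare
from dk import *
print(Rd.T@(np.array([.666,.0824,.1390])-O)*1e3)
import pickle; c=pickle.load(open('w10.pkl','rb'))
for q in [(387,265),(409,265),(387,363),(409,363)]: print(deck(c,q[0]/1.4-.5,q[1]/1.4-.5,.066))
```

```text
t 24.42 p [0.6423 0.088  0.1941] q [ 0.135 -0.044  1.816 -0.172  0.98  -0.942] F [0.47 0.19 0.16] T [ 0.06 -0.    0.05] op 0.0606
[ 0.57483594  2.65991295 -0.00534402]
tcp [0.6442 0.0874 0.1892] shift [ 0.07 -0.02 -0.2 ] turn [ 0.405 -0.091 -0.932]
tcp [0.666  0.0824 0.139 ] shift [ 0.95 -0.22 -2.21] turn [ 0.405 -0.091 -0.932]
[ 1.57279813  2.72642911 59.50474047]
[-24.8 -12.4  66. ]
[-28.3  -2.8  66. ]
[22.1  4.4 66. ]
[18.4 14.6 66. ]
```

drive_tool --pt "0.2 0 0 0 0.048 -0.011 -0.11" --pt "0.2 0 0 0 0.096 -0.022 -0.22" --pt "0.2 0 0 0 0.143 -0.033 -0.33" --pt "0.2 0 0 0 0.19 -0.043 -0.44" --pt "0.2 0 0 0 0.239 -0.054 -0.55" --pt "0.2 0 0 0 0.287 -0.065 -0.66" --pt "0.2 0 0 0 0.334 -0.075 -0.77" --pt "0.2 0 0 0 0.382 -0.086 -0.88" --pt "0.2 0 0 0 0.405 -0.091 -0.932" --pt "0.2 0 0 0 0.405 -0.091 -0.932" --squeeze 20

```text
t: 25.25
tool_pos: [0.6424, 0.0879, 0.1938]
orientation: [1.828, 2.068, 0.281]
force: [-0.8, -0.7, 0.1]
opening: 0.0744
```

Run:
```python
from h import *
tw(); K=np.array([.6684,.0819,.1335])
go(K,kf(90)); c=wcam('w22.png')
cv2.imwrite('pics/w22c.png',cv2.resize(c['image'][80:340,160:410,::-1],None,fx=2.3,fy=2.3,interpolation=cv2.INTER_CUBIC))
```

```text
t 25.25 p [0.6424 0.0879 0.1938] q [ 0.135 -0.043  1.815 -0.173  0.981  0.08 ] F [-0.76 -0.67  0.08] T [-0.02  0.1  -0.05] op 0.0744
j6 1.695
toolF [-0.6  -0.76 -0.32] toolT [ 0.109 -0.023  0.024] ang [-0.   0.  90.1]
tcp [0.666  0.0824 0.139 ] shift [ 0.95 -0.22 -2.19] turn [-0.001  0.     0.002]
```

View pics/w22c.png

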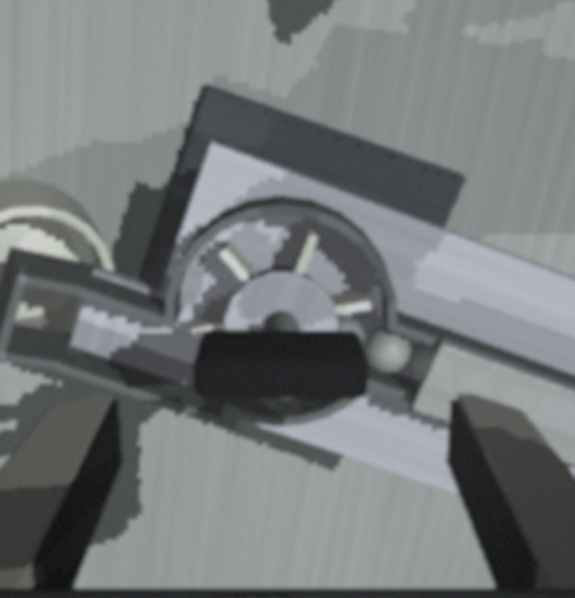

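drive_tool --pt "0.2 0.16 -0.04 -0.37 0 0 0" --pt "0.2 0.32 -0.07 -0.74 0 0 0" --pt "0.2 0.48 -0.11 -1.1 0 0 0" --pt "0.2 0.64 -0.15 -1.47 0 0 0" --pt "0.2 0.8 -0.18 -1.84 0 0 0" --pt "0.2 0.95 -0.22 -2.19 0 0 0" --pt "0.3 0.95 -0.22 -2.19 0 0 0" --pt "1 0.95 -0.22 -2.19 0 0 0" --pt "1 0.95 -0.22 -2.19 0 0 0" --pt "1 0.95 -0.22 -2.19 0 0 0" --pt "1 0.95 -0.22 -2.19 0 0 0" --pt "1 0.95 -0.22 -2.19 0 0 0" --pt "1 0.95 -0.22 -2.19 0 0 0" --squeeze 20

```text
t: 26.38
tool_pos: [0.6652, 0.0823, 0.1393]
orientation: [1.824, 2.073, 0.278]
force: [-7.7, -1.3, 3.6]
opening: 0.0459
```

Run:
```python
from h import *
tw(); c=wcam('w23.png')
```

```text
t 26.38 p [0.6652 0.0823 0.1393] q [ 0.119  0.072  1.804 -0.179  0.879  0.079] F [-7.72 -1.33  3.61] T [-0.22  1.08 -0.22] op 0.0459
j6 0.012
toolF [-1.06 -5.87 -6.23] toolT [ 1.121 -0.132  0.018] ang [ 0.1  0.1 89.8]
```

View pics/w23.png

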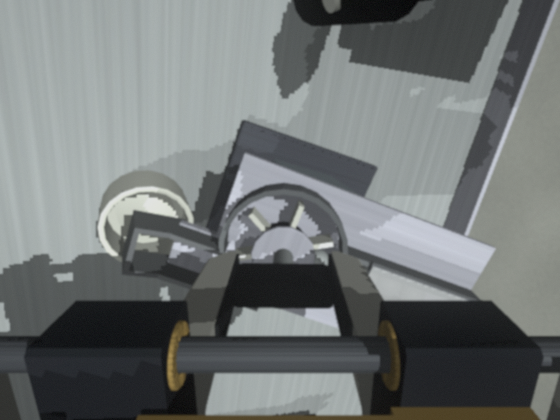

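Gripped at 45.9 mm lengthwise. I'll ease 1.5 mm towards −x to null the side force, then test 15 degrees.

drive_tool --pt "1 -0.06 0.01 0.02 0 0 0" --pt "1 -0.06 0.01 0.02 0.035 -0.008 -0.08" --pt "1 -0.06 0.01 0.02 0.069 -0.016 -0.159" --pt "1 -0.06 0.01 0.02 0.104 -0.024 -0.239" --pt "1 -0.06 0.01 0.02 0.104 -0.024 -0.239" --pt "1 -0.06 0.01 0.02 0.104 -0.024 -0.239" --squeeze 20

```text
t: 26.93
tool_pos: [0.6647, 0.0829, 0.1397]
orientation: [2.091, 1.834, 0.348]
force: [3.5, 1.3, -5.6]
opening: 0.0466
```

Run:
```python
from h import *
tw(); c=wcam('w24.png')
cv2.imwrite('pics/w24c.png',cv2.resize(c['image'][150:320,160:410,::-1],None,fx=3,fy=3,interpolation=cv2.INTER_CUBIC))
```

```text
t 26.93 p [0.6647 0.0829 0.1397] q [ 0.12   0.068  1.807 -0.179  0.876  0.338] F [ 3.52  1.34 -5.58] T [ 0.01 -0.12  0.62] op 0.0466
j6 1.218
toolF [2.02 0.78 6.37] toolT [-0.137  0.272 -0.555] ang [-1.000e-01 -0.000e+00  1.046e+02]
```

View pics/w24c.png

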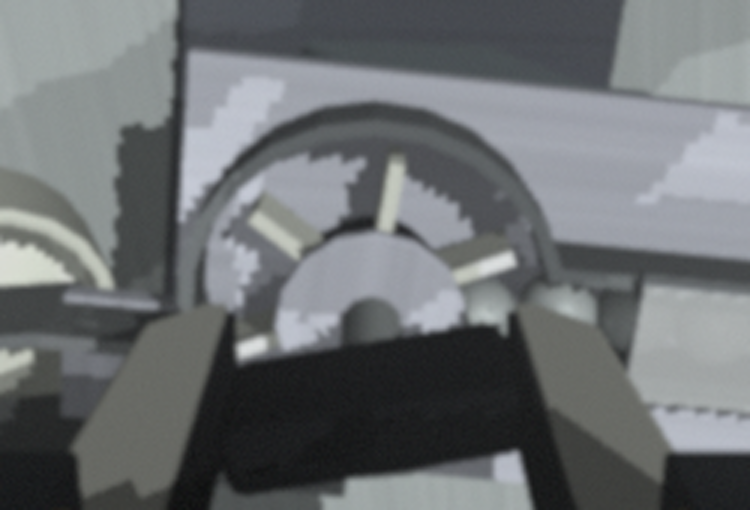

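Run:
```python
from h import *
t=snap('top','t24.png'); s=snap('scene','s24.png')
a=cv2.resize(t['image'][140:220,195:265,::-1],None,fx=5.5,fy=5.5,interpolation=cv2.INTER_CUBIC)
b=cv2.resize(s['image'][200:280,305:375,::-1],None,fx=5.5,fy=5.5,interpolation=cv2.INTER_CUBIC)
cv2.imwrite('pics/c24.png',np.hstack([a,b]))
```

```text
(no output)
```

View pics/c24.png

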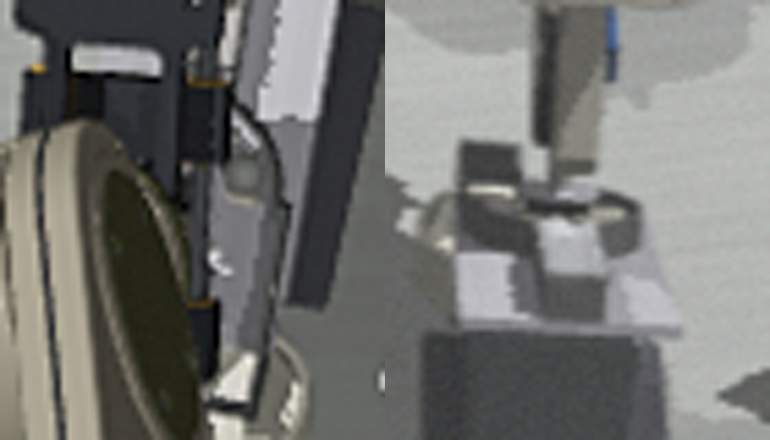

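Run:
```python
from dk import *
c=robot.read_camera('wrist')
def T(F,p): 
    M=np.eye(4);M[:3,:3]=F.as_matrix();M[:3,3]=p;return M@c['mount']
def a(name,deg,pos,pts,h,o,u,s):
    c['T']=T(kf(deg),pos); r=[]
    for q in pts:
        d=deck(c,u+q[0]/s-.5,o+q[1]/s-.5,h); r.append((float(np.degrees(np.arctan2(d[1],d[0])).round(1)),float(np.hypot(*d[:2]).round(1)),d[:2].tolist()))
    print(name,r)
def b(name,deg,pos,e,h,o,u,s):
    c['T']=T(kf(deg),pos); P=[deck(c,u+q[0]/s-.5,o+q[1]/s-.5,h) for q in e]; d=P[1]-P[0]; print(name,'bar edge',P[0],P[1],np.degrees(np.arctan2(d[1],d[0])).round(1))
p22=[.6424,.0879,.1938]; p24=[.6647,.0829,.1397]
a('w22',90.1,p22,[(222,245),(247,277),(315,235),(300,270),(370,302),(338,311)],.013,80,160,2.3)
b('w22',90.1,p22,[(200,335),(362,335)],.040,80,160,2.3)
b('w22t',90.1,p22,[(205,395),(360,393)],.066,80,160,2.3)
a('w24',104.6,p24,[(250,208),(300,252),(397,155),(387,230),(513,257),(455,278)],.013,150,160,3)
b('w24',104.6,p24,[(240,362),(500,327)],.040,150,160,3)
b('w24t',104.6,p24,[(235,490),(520,450)],.066,150,160,3)
a('hub w22',90.1,p22,[(283,325)],.013,80,160,2.3); a('hubw24',104.6,p24,[(370,330)],.013,150,160,3)
print(robot.read_state()['t'])
```

```text
w22 [(142.0, 31.5, [-24.8, 19.4]), (138.9, 18.7, [-14.1, 12.3]), (87.5, 32.3, [1.4, 32.3]), (87.4, 20.1, [0.9, 20.1]), (34.9, 31.1, [25.5, 17.8]), (34.1, 20.5, [17.0, 11.5])]
w22 bar edge [-22.5  -1.1  40. ] [21.3 14.8 40. ] 20.0
w22t bar edge [-16.6  -6.6  66. ] [21.   7.7 66. ] 20.8
w24 [(139.1, 31.3, [-23.7, 20.5]), (137.4, 18.6, [-13.7, 12.6]), (85.4, 33.5, [2.7, 33.4]), (83.0, 18.7, [2.3, 18.6]), (30.0, 30.8, [26.7, 15.4]), (31.9, 19.1, [16.2, 10.1])]
w24 bar edge [-21.3   2.5  40. ] [21.3 13.  40. ] 13.8
w24t bar edge [-18.6  -4.7  66. ] [22.1  5.8 66. ] 14.5
hub w22 [(25.5, 2.3, [2.1, 1.0])]
hubw24 [(-64.4, 2.5, [1.1, -2.3])]
27.1333
```

Run:
```python
from dk import *
c=robot.read_camera('wrist')
def T(F,p): 
    M=np.eye(4);M[:3,:3]=F.as_matrix();M[:3,3]=p;return M@c['mount']
def a(name,deg,pos,pts,h,o,u,s):
    c['T']=T(kf(deg),pos)
    print(name,[deck(c,u+q[0]/s-.5,o+q[1]/s-.5,h)[:2].tolist() for q in pts])
p22=[.6424,.0879,.1938]; p24=[.6647,.0829,.1397]
a('w22 ball1?,ball2',90.1,p22,[(348,338),(389,352)],.008,80,160,2.3)
a('w24 ball1,ball2',104.6,p24,[(490,305),(560,308)],.008,150,160,3)
i=cv2.imread('pics/w22.png');j=cv2.imread('pics/w24.png')
A=cv2.resize(i[180:270,255:375],None,fx=3.3,fy=3.3,interpolation=cv2.INTER_CUBIC);B=cv2.resize(j[190:280,270:390],None,fx=3.3,fy=3.3,interpolation=cv2.INTER_CUBIC)
cv2.imwrite('pics/cmp2.png',np.hstack([A,B]))
tw()
```

```text
w22 ball1?,ball2 [[24.4, 2.5], [39.0, 2.5]]
w24 ball1,ball2 [[24.5, 2.9], [38.4, 3.6]]
t 27.18 p [0.6647 0.0828 0.1397] q [ 0.12   0.068  1.807 -0.179  0.876  0.34 ] F [ 4.35  1.58 -4.46] T [ 0.08 -0.09  0.75] op 0.0464
j6 0.581
toolF [2.34 1.96 5.66] toolT [-0.109  0.39  -0.645] ang [-1.000e-01 -0.000e+00  1.047e+02]
```

View pics/cmp2.png

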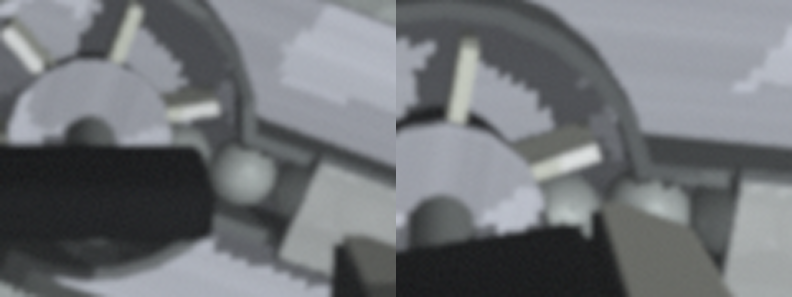

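drive_tool --pt "1 0 0 0 -0.052 0.012 0.12" --pt "1 0 0 0 -0.104 0.024 0.239" --pt "1 0 0 0 -0.104 0.024 0.239" --pt "1 0 0 0 -0.104 0.024 0.239"

```text
t: 27.52
tool_pos: [0.6647, 0.0825, 0.1398]
orientation: [1.826, 2.069, 0.281]
force: [2.3, -0.3, -2.2]
opening: 0.0462
```

Run:
```python
from h import *
tw()
```

```text
t 27.52 p [0.6647 0.0825 0.1398] q [ 0.119  0.068  1.807 -0.179  0.877  0.082] F [ 2.31 -0.3  -2.22] T [ 0.17 -0.01 -0.28] op 0.0462
j6 -1.477
toolF [-0.21  1.22  2.97] toolT [0.017 0.046 0.322] ang [-0. -0. 90.]
```

drive_tool --pt "1 0 0 0 0.0208 -0.0047 -0.0478" --pt "1 0 0 0 0.0208 -0.0047 -0.0478" --pt "1 0 0 0 0.0208 -0.0047 -0.0478"

```text
t: 27.77
tool_pos: [0.6647, 0.0825, 0.1398]
orientation: [1.88, 2.025, 0.294]
force: [2.6, -1.6, -2.1]
opening: 0.046
```

Run:
```python
from h import *
tw()
```

```text
t 27.77 p [0.6647 0.0825 0.1398] q [ 0.119  0.068  1.807 -0.18   0.877  0.133] F [ 2.57 -1.63 -2.06] T [-0.19 -0.08  0.09] op 0.046
j6 0.532
toolF [-1.5   1.4   3.05] toolT [-0.085 -0.145 -0.154] ang [ 0.  -0.  92.9]
```

drive_tool --pt "1 0 0 0 0.0208 -0.0047 -0.0478" --pt "1 0 0 0 0.0208 -0.0047 -0.0478" --pt "1 0 0 0 0.0208 -0.0047 -0.0478"

```text
t: 28.02
tool_pos: [0.6647, 0.0826, 0.1398]
orientation: [1.933, 1.981, 0.307]
force: [1.8, -0.6, -2.5]
opening: 0.0461
```

Run:
```python
from h import *
tw()
```

```text
t 28.02 p [0.6647 0.0826 0.1398] q [ 0.119  0.068  1.807 -0.18   0.877  0.183] F [ 1.79 -0.58 -2.46] T [-0.3   0.07  0.43] op 0.0461
j6 0.862
toolF [-0.34  0.65  3.01] toolT [ 0.031 -0.1   -0.519] ang [-0.  -0.  95.7]
```

The torque is linear straight through zero at about 0.15 N·m per degree, so this is a stiff detent and not a wall. By the wheel angle, the 3 N·m push at 50 degrees had reached about 13 degrees, close to a sine detent's 15-degree peak. So I'll go back to the crosswise grip at 60 N and turn to the full 60 degrees, where an aligned grip ends on the click.

drive_tool --pt "0.2 0 0 0 0 0 0" --pt "0.2 0 0 0 0 0 0" --pt "0.2 0 0 0 0 0 0" --pt "0.2 0 0 0 0 0 0" --pt "0.2 0 0 0 -0.047 0.011 0.11" --pt "0.2 0 0 0 -0.095 0.022 0.218" --pt "0.2 0 0 0 -0.143 0.033 0.33" --pt "0.2 0 0 0 -0.19 0.044 0.436" --pt "0.2 0 0 0 -0.237 0.054 0.545" --pt "0.2 0 0 0 -0.284 0.065 0.654" --pt "0.2 0 0 0 -0.332 0.076 0.763" --pt "0.2 0 0 0 -0.379 0.087 0.872" --pt "0.2 0 0 0 -0.427 0.098 0.982" --pt "0.2 0 0 0 -0.474 0.109 1.09" --pt "0.2 0 0 0 -0.521 0.119 1.2" --pt "0.2 0 0 0 -0.569 0.13 1.31" --pt "0.2 0 0 0 -0.616 0.141 1.418" --pt "0.3 0 0 0 -0.663 0.152 1.527" --pt "0.6 0 0 0 -0.663 0.152 1.527" --pt "1 0 0 0 -0.663 0.152 1.527" --squeeze 60

```text
t: 29.68
tool_pos: [0.6647, 0.0827, 0.1397]
orientation: [-0.164, 2.73, -0.164]
force: [-0.4, 0.3, 0.0]
opening: 0.059
```

Run:
```python
from h import *
tw()
```

```text
t 29.68 p [0.6647 0.0827 0.1397] q [ 0.12   0.069  1.806 -0.18   0.878 -1.483] F [-0.44  0.25  0.  ] T [0.12 0.06 0.05] op 0.059
j6 -0.996
toolF [ 0.36  0.29 -0.2 ] toolT [-0.138  0.045 -0.004] ang [0.  0.  0.2]
```

drive_tool --pt "1 0 0 0 0 0 0" --pt "1 0 0 0 0 0 0" --pt "1 0 0 0 0 0 0" --pt "1 0 0 0 0 0 0" --pt "1 0 0 0 0 0 0" --pt "1 0 0 0 0 0 0" --pt "1 0 0 0 0.042 -0.009 -0.096" --pt "1 0 0 0 0.083 -0.019 -0.191" --pt "1 0 0 0 0.125 -0.028 -0.287" --pt "1 0 0 0 0.166 -0.038 -0.383" --pt "1 0 0 0 0.208 -0.047 -0.478" --pt "1 0 0 0 0.249 -0.057 -0.574" --pt "1 0 0 0 0.291 -0.066 -0.67" --pt "1 0 0 0 0.332 -0.076 -0.766" --pt "1 0 0 0 0.36 -0.082 -0.829" --pt "1 0 0 0 0.388 -0.088 -0.893" --pt "1 0 0 0 0.415 -0.095 -0.957" --pt "1 0 0 0 0.415 -0.095 -0.957" --pt "1 0 0 0 0.415 -0.095 -0.957" --squeeze 60

```text
t: 31.27
tool_pos: [0.6645, 0.0826, 0.1396]
orientation: [1.215, 2.447, 0.135]
force: [-2.3, -0.1, 2.1]
opening: 0.0113
```

Run:
```python
from h import *
tw(); c=wcam('w25.png')
cv2.imwrite('pics/w25c.png',cv2.resize(c['image'][40:330,110:400,::-1],None,fx=2,fy=2,interpolation=cv2.INTER_CUBIC))
```

```text
t 31.27 p [0.6645 0.0826 0.1396] q [ 0.12   0.069  1.806 -0.18   0.878 -0.442] F [-2.27 -0.1   2.11] T [-0.19  0.4  -0.21] op 0.0113
j6 0.434
toolF [ 0.49 -1.2  -2.81] toolT [0.481 0.054 0.084] ang [ 0.   0.  59.9]
```

View pics/w25c.png

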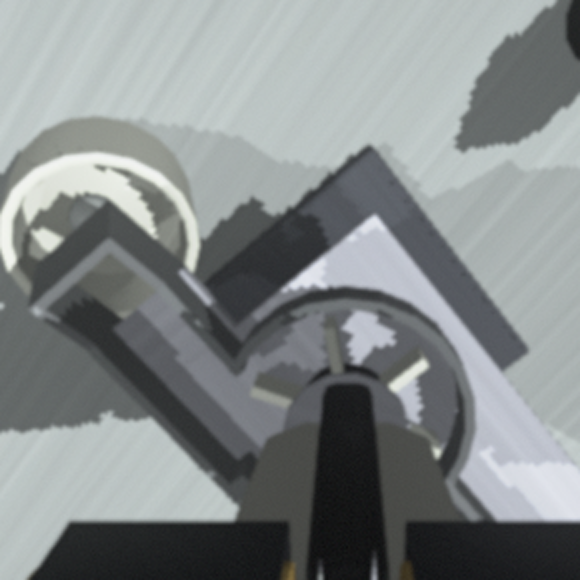

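It clicked over: the bar is aligned at 60 degrees with torque near zero, and a grey ball shows in the dish at (92,208). I'll wait and confirm.

drive_tool --pt "1 0 0 0 0 0 0" --pt "1 0 0 0 0 0 0" --pt "1 0 0 0 0 0 0" --pt "1 0 0 0 0 0 0" --pt "1 0 0 0 0 0 0" --pt "1 0 0 0 0 0 0" --pt "1 0 0 0 0 0 0" --squeeze 60

```text
t: 31.9
tool_pos: [0.6646, 0.0826, 0.1397]
orientation: [1.217, 2.446, 0.136]
force: [-4.6, -0.9, 4.8]
opening: 0.0115
```

Run:
```python
from h import *
tw(); c=wcam('w26.png'); t=snap('top','t26.png')
a=cv2.resize(c['image'][60:200,100:240,::-1],None,fx=2.8,fy=2.8,interpolation=cv2.INTER_CUBIC)
b=cv2.resize(t['image'][140:240,190:290,::-1],None,fx=3.92,fy=3.92,interpolation=cv2.INTER_CUBIC)
cv2.imwrite('pics/c26.png',np.hstack([a,b]))
```

```text
t 31.9 p [0.6646 0.0826 0.1397] q [ 0.12   0.069  1.806 -0.18   0.878 -0.44 ] F [-4.59 -0.91  4.84] T [-0.25  0.62 -0.29] op 0.0115
j6 -0.094
toolF [ 0.25 -2.71 -6.16] toolT [0.712 0.122 0.111] ang [ 0.  0. 60.]
```

View pics/c26.png

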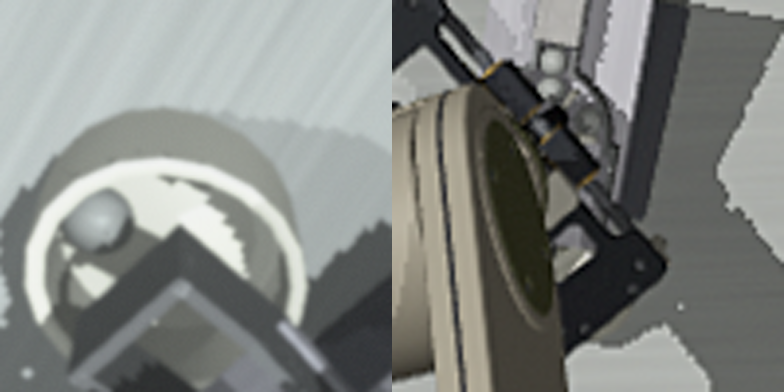

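One ball is in the dish, at (98,220) in the left crop. Now the second click.

drive_tool --pt "1 0 0 0 0.042 -0.009 -0.096" --pt "1 0 0 0 0.083 -0.019 -0.191" --pt "1 0 0 0 0.125 -0.028 -0.287" --pt "1 0 0 0 0.166 -0.038 -0.383" --pt "1 0 0 0 0.208 -0.047 -0.478" --pt "1 0 0 0 0.249 -0.057 -0.574" --pt "1 0 0 0 0.291 -0.066 -0.67" --pt "1 0 0 0 0.332 -0.076 -0.766" --pt "1 0 0 0 0.36 -0.082 -0.829" --pt "1 0 0 0 0.388 -0.088 -0.893" --pt "1 0 0 0 0.415 -0.095 -0.957" --pt "1 0 0 0 0.415 -0.095 -0.957" --pt "1 0 0 0 0.415 -0.095 -0.957" --pt "1 0 0 0 0.415 -0.095 -0.957" --squeeze 60

```text
t: 33.17
tool_pos: [0.6649, 0.0826, 0.1396]
orientation: [2.34, 1.554, 0.412]
force: [3.9, -2.2, -2.8]
opening: 0.0115
```

Run:
```python
from h import *
tw(); c=wcam('w27.png')
cv2.imwrite('pics/w27c.png',cv2.resize(c['image'][40:330,0:400,::-1],None,fx=1.9,fy=1.9,interpolation=cv2.INTER_CUBIC))
```

```text
t 33.17 p [0.6649 0.0826 0.1396] q [ 0.119  0.069  1.806 -0.179  0.877  0.605] F [ 3.85 -2.25 -2.77] T [-0.15 -0.25 -0.28] op 0.0115
j6 -0.147
toolF [-0.84  2.95  4.26] toolT [-0.305 -0.146  0.222] ang [ -0.   0. 120.]
```

View pics/w27c.png

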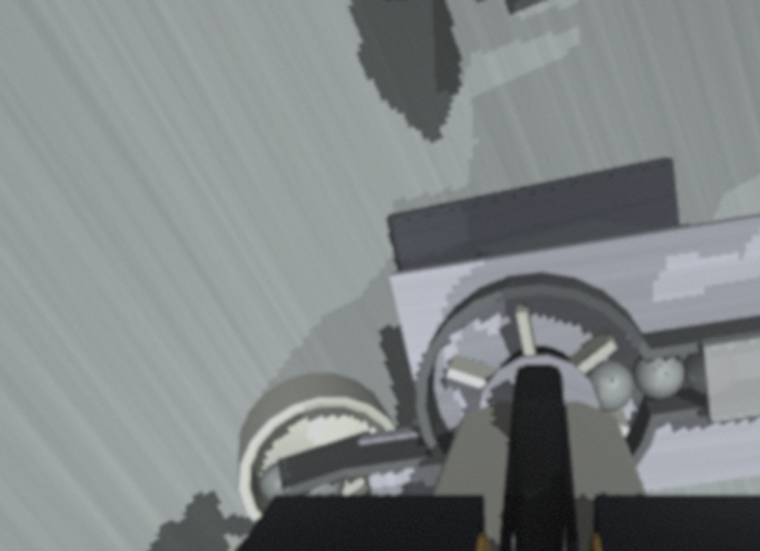

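drive_tool --pt "1 0 0 0 0 0 0" --pt "1 0 0 0 0 0 0" --pt "1 0 0 0 0 0 0" --pt "1 0 0 0 0 0 0" --pt "1 0 0 0 0 0 0" --pt "1 0 0 0 0 0 0" --pt "1 0 0 0 0 0 0" --pt "1 0 0 0 0 0 0" --pt "1 0 0 0 0 0 0" --squeeze 60

```text
t: 33.97
tool_pos: [0.6649, 0.0826, 0.1396]
orientation: [2.341, 1.553, 0.412]
force: [5.6, -1.7, -4.9]
opening: 0.0117
```

Run:
```python
from h import *
tw(); c=wcam('w28.png'); t=snap('top','t28.png'); s=snap('scene','s28.png')
a=cv2.resize(c['image'][220:320,110:250,::-1],None,fx=2.8,fy=2.8,interpolation=cv2.INTER_CUBIC)
b=cv2.resize(t['image'][140:240,190:290,::-1],None,fx=2.8,fy=2.8,interpolation=cv2.INTER_CUBIC)
cv2.imwrite('pics/c28.png',np.hstack([a,b]))
```

```text
t 33.97 p [0.6649 0.0826 0.1396] q [ 0.119  0.069  1.806 -0.179  0.877  0.607] F [ 5.59 -1.7  -4.95] T [-0.21 -0.55 -0.01] op 0.0117
j6 -0.009
toolF [0.17 3.33 6.89] toolT [-0.583  0.025 -0.02 ] ang [  0.   0. 120.]
```

View pics/c28.png

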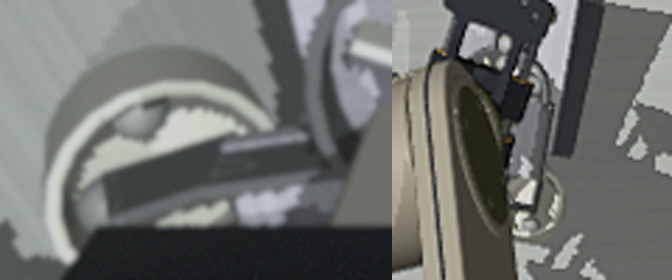

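Two balls are in the dish, at (140,115) and (90,205). Now the third click.

drive_tool --pt "1 0 0 0 0.042 -0.009 -0.096" --pt "1 0 0 0 0.083 -0.019 -0.191" --pt "1 0 0 0 0.125 -0.028 -0.287" --pt "1 0 0 0 0.166 -0.038 -0.383" --pt "1 0 0 0 0.208 -0.047 -0.478" --pt "1 0 0 0 0.249 -0.057 -0.574" --pt "1 0 0 0 0.291 -0.066 -0.67" --pt "1 0 0 0 0.332 -0.076 -0.766" --pt "1 0 0 0 0.36 -0.082 -0.829" --pt "1 0 0 0 0.388 -0.088 -0.893" --pt "1 0 0 0 0.415 -0.095 -0.957" --pt "1 0 0 0 0.415 -0.095 -0.957" --pt "1 0 0 0 0.415 -0.095 -0.957" --pt "1 0 0 0 0.415 -0.095 -0.957" --squeeze 60

```text
t: 35.28
tool_pos: [0.6644, 0.0823, 0.1396]
orientation: [2.957, 0.185, 0.602]
force: [-2.6, -3.9, 1.4]
opening: 0.0116
```

drive_tool --pt "1 0 0 0 0 0 0" --pt "1 0 0 0 0 0 0" --pt "1 0 0 0 0 0 0" --pt "1 0 0 0 0 0 0" --pt "1 0 0 0 0 0 0" --pt "1 0 0 0 0 0 0" --pt "1 0 0 0 0 0 0" --pt "1 0 0 0 0 0 0" --pt "1 0 0 0 0 0 0" --squeeze 60

```text
t: 36.03
tool_pos: [0.6644, 0.0823, 0.1395]
orientation: [2.957, 0.184, 0.602]
force: [-2.1, -4.1, 0.8]
opening: 0.0114
```

Run:
```python
from h import *
tw(); c=wcam('w29.png'); t=snap('top','t29.png')
a=c['image'][:,:,::-1]
b=cv2.resize(t['image'][130:250,190:270,::-1],None,fx=2.8,fy=3.5,interpolation=cv2.INTER_CUBIC)
cv2.imwrite('pics/c29.png',np.hstack([a,b]))
```

```text
t 36.03 p [0.6644 0.0823 0.1395] q [ 0.119  0.069  1.807 -0.179  0.878  1.653] F [-2.12 -4.13  0.79] T [-0.92  0.38 -0.65] op 0.0114
j6 -0.187
toolF [-2.22  3.98 -1.19] toolT [-1.033 -0.556  0.192] ang [-1.0e-01  0.0e+00 -1.8e+02]
```

View pics/c29.png

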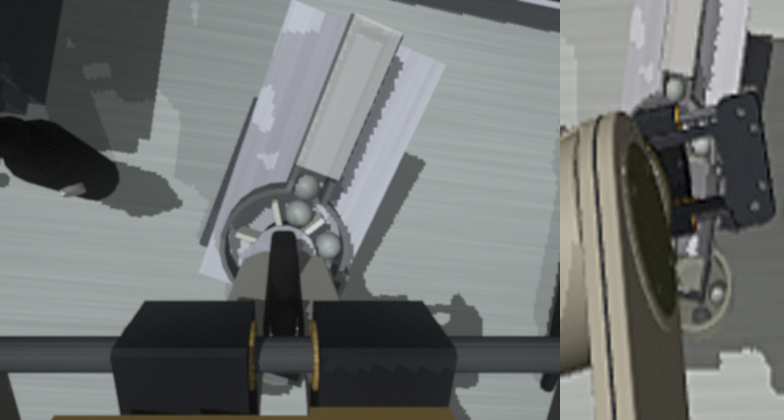

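The knob is at 180 degrees, the three remaining balls are at (328,245), (299,210) and (307,187), and the dish holds balls. Releasing and backing off along the axis.

drive_tool --pt "0.8 0 0 0 0 0 0" --pt "0.7 0 0 0 0 0 0" --pt "0.6 0 0 0 0 0 0" --pt "0.5 0 0 0 0 0 0" --pt "0.5 0 0 0 0 0 0" --pt "0.5 0 0 0 0 0 0" --pt "0.5 -0.16 0.04 0.37 0 0 0" --pt "0.5 -0.4 0.09 0.92 0 0 0" --pt "0.5 -0.64 0.15 1.46 0 0 0" --pt "0.5 -0.95 0.22 2.19 0 0 0" --pt "0.5 -1.27 0.29 2.92 0 0 0" --pt "0.5 -1.6 0.36 3.66 0 0 0" --pt "0.5 -2.5 0.36 4.6 0 0 0" --pt "0.5 -3.5 0.36 5.6 0 0 0" --pt "0.5 -4.5 0.36 6.5 0 0 0" --pt "0.5 -4.5 0.36 6.5 0 0 0" --pt "0.5 -4.5 0.36 6.5 0 0 0"

```text
t: 37.55
tool_pos: [0.5524, 0.0921, 0.3059]
orientation: [2.957, 0.183, 0.613]
force: [-0.1, -0.6, -0.1]
opening: 0.0461
```

Run:
```python
from h import *
where(); t=snap('top','t30.png'); s=snap('scene','s30.png')
a=cv2.resize(t['image'][135:245,190:290,::-1],None,fx=5,fy=5,interpolation=cv2.INTER_CUBIC)
cv2.imwrite('pics/c30.png',a)
```

```text
t 37.55 p [0.5524 0.0921 0.3059] q [ 0.173 -0.359  1.885 -0.167  1.225  1.645] F [-0.14 -0.56 -0.05] T [ 0.07  0.16 -0.  ] op 0.0461
```

View pics/c30.png

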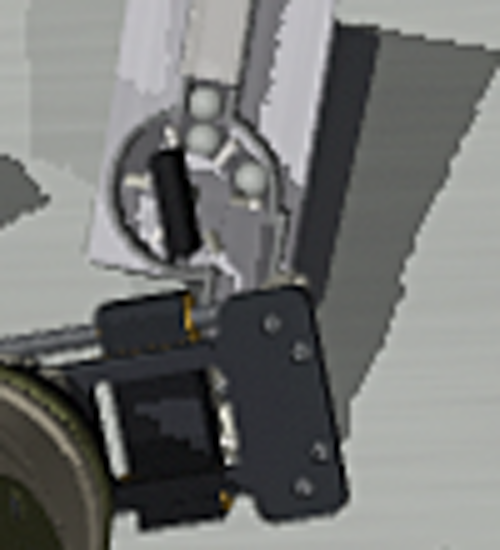

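View pics/s30.png

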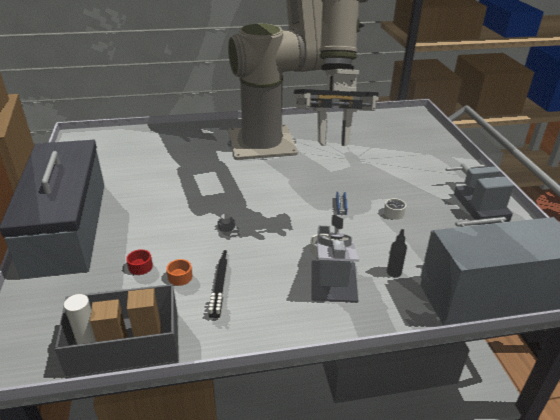

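The knob bar is back in its detent orientation, half a turn on. I'll move the arm aside for a clear look at the dish.

drive_tool --pt "0.5 -0.5 1 0.2 0 0 0" --pt "0.5 -1 2.2 0.4 0 0 0" --pt "0.5 -1.5 3.4 0.6 0 0 0" --pt "0.5 -2 4.6 0.8 0 0 0" --pt "0.5 -2 5.8 0.8 0 0 0" --pt "0.5 -2 7 0.8 0 0 0" --pt "0.5 -2 7 0.8 0 0 0" --pt "0.5 -2 7 0.8 0 0 0" --pt "0.5 -2 7 0.8 0 0 0"

```text
t: 38.4
tool_pos: [0.502, 0.2663, 0.3201]
orientation: [2.957, 0.184, 0.599]
force: [0.5, -0.3, -0.1]
opening: 0.0468
```

Run:
```python
from h import *
where(); t=snap('top','t31.png'); 
a=cv2.resize(t['image'][135:245,190:290,::-1],None,fx=5,fy=5,interpolation=cv2.INTER_CUBIC)
cv2.imwrite('pics/c31.png',a)
# bystander change check
i=cv2.imread('pics/top0.png').astype(int); d=np.abs(t['image'][:,:,::-1].astype(int)-i).max(2)
for n,(u,v) in dict(hex=(193,298),brush=(355,175),bb=(347,271),bolt=(126,273),lube=(165,163)).items(): print(n,d[v-15:v+15,u-15:u+15].mean().round(1))
```

```text
t 38.4 p [0.502  0.2663 0.3201] q [ 0.579 -0.241  1.762 -0.306  1.335  2.055] F [ 0.46 -0.27 -0.05] T [ 0.03  0.21 -0.03] op 0.0468
hex 27.6
brush 12.1
bb 3.4
bolt 48.2
lube 12.0
```

View pics/c31.png

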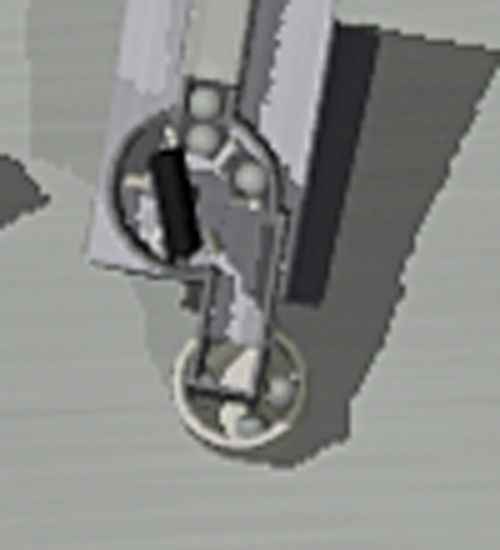

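Two balls are clearly visible at (282,385) and (247,425); the third may be under the hood. I'll check with an oblique wrist view.

Run:
```python
from h import *
c=wcam('w31.png'); u=proj(c,[.6143,.0637,.034]); print(u, c['T'][:3,3])
x,y=u.astype(int); x=int(np.clip(x,60,500));y=int(np.clip(y,60,360))
cv2.imwrite('pics/w31c.png',cv2.resize(c['image'][y-60:y+60,x-60:x+60,::-1],None,fx=5,fy=5,interpolation=cv2.INTER_CUBIC))
```

```text
[408.2931191  191.12791675] [0.52337828 0.29091157 0.48002972]
```

View pics/w31c.png

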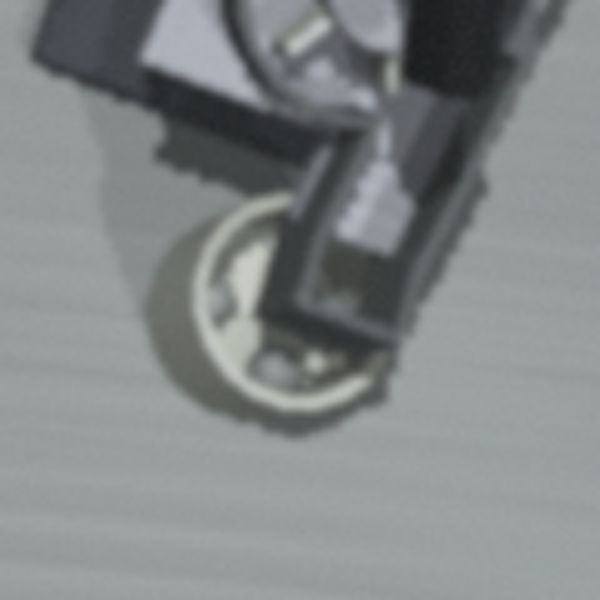

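This view shows one ball at the +y side (220,297) and the front one (275,365). The top view showed the front one plus a third on the −y side, so three balls lie in the dish around its crown. The other things are unmoved in the scene view. Handing in.

Run:
```python
from h import *
a=cv2.imread('pics/scene0.png').astype(int); b=cv2.imread('pics/s30.png').astype(int); d=np.abs(a-b).max(2)
for n,(u,v) in dict(hex=(341,203),brush=(218,285),bb=(226,224),bolt=(396,208),lube=(397,258)).items(): print(n,d[v-9:v+9,u-9:u+9].mean().round(1))
where(); print(robot.close_job())
```

```text
hex 4.3
brush 13.2
bb 26.7
bolt 7.6
lube 7.6
t 38.5 p [0.5023 0.2656 0.3211] q [ 0.578 -0.243  1.762 -0.306  1.336  2.055] F [ 0.11  0.02 -0.44] T [ 0.09  0.15 -0.02] op 0.0463
the job is handed in; nothing more can be done
None
```

I put the empty white dish under the spout and let go of it. I then turned the knob clockwise by three clicks, one at a time, in a single grip across the bar at 60 N. I waited for the ball to land after each click, backed the arm off and handed in at 38.5 s.

**Last checks**
- **Dish:** it stands under the spout. Its rim lay on the predicted ring right after placing, and it still looks the same in the final top view.
- **Balls in the dish:** I count three, but only by combining two views, because the hood hides part of the dish. The top view shows the front and −y side balls; the wrist view shows the front and +y side ones.
- **Knob and dispenser:** the bar sits half a turn on from its start, and the other three balls are in the dispenser's wheel and magazine mouth.
- **Other things:** they look unmoved. The image difference was high only at the bottom bracket tool (26.7) and the brush (13.2). I put that down to the arm's shadow, since the tool barely differed in the last top view (3.4).

**What disagreed**
- **Stiffer knob:** it resisted far more than the stated 0.1 N·m, with up to about 3 N·m at the wrist. My first tries at 20 to 60 N slipped and sprang back to click 0 before any ball dropped.
- **What made it work:** turning the full 60 degrees at 60 N, after moving the grip about 1.5 mm, clicked over cleanly each time. I don't know which of the two changes did it.

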